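# Mix the samples and load the sampler tray

## Task

Get the sampler tray ready for a run: first lower the drilled plate over the tray's four posts until it is fully seated on their collars. Then take the sample bottles from the carrier in their running order, from the compartment nearest the robot to the farthest: press each one upright on the vortex mixer's platform until it is fully down, hold it there for four seconds, and stand it on the tray's floor in a free opening of the plate. Finally lower the cover plate over the posts until it is fully seated, and leave the other things on the bench alone.

Things in the scene. Friction and masses are not known exactly. Their poses are not given: they have to be found in the camera images.
- tray: sampler tray, fixed: round dark grey base 176 mm across, its flat floor 18 mm above the bench, with four upright stepped posts 66 mm from the centre, in the directions 45, 135, 225 and 315 degrees from its x axis. Origin: centre of the underside, on the bench; z up
- post1 (a point): top of the tray's post in the 45 degree direction, 126 mm above the bench. All four posts alike: dark collar 30 mm across up to 52 mm above the bench (the plate's seat), steel rod 16 mm across up to 114 mm (the cover's seat; last 2 mm bevelled), steel tip 8 mm across up to 126 mm (last 3 mm tapered)
- plate: drilled plate, loose, 0.2 kg: dark grey disc 168 mm across, 6 mm thick, four openings 44 mm across and four post holes 20 mm across (66 mm out, at 45, 135, 225, 315 degrees). In the middle a light metal lifting block on a stem, 24 x 24 x 20 mm (faces along x and y), its middle 41 mm above the underside. Origin: centre of the underside. A quarter turn fits alike. Seated, its underside is at 52 mm
- cover: cover plate, loose, 0.24 kg: the same disc and lifting block (24 x 24 x 20 mm, its middle 41 mm above the underside, faces along x and y) but no large openings: only four post holes 12 mm across (66 mm out, at 45, 135, 225, 315 degrees). Origin: centre of the underside. A quarter turn fits alike. Seated, its underside is 114 mm above the bench, 6 mm over the caps
- mixer: vortex mixer, fixed: white housing 150 x 120 mm and 90 mm high on the bench, control panel on its -x face. Origin: centre of its underside. On top, 10 mm from the middle towards +x, is a flat round black rubber platform 72 mm across
- mixer_pad (a point): fixed point: the centre of the mixer platform's upper surface while it is up (unpressed), 115 mm above the bench
- mixer_head (a joint): how far the mixer's sprung platform is pressed straight down, in m: 0 = up, 0.008 = fully down on its stop. It begins to move at about 2 N and needs about 9 N at the stop; it comes up again when let go. The mixer runs only while the platform is held fully down
- carrier: sample carrier, fixed: white open box 212 x 60 mm, 50 mm high, walls and floor 4 mm thick, with three cross walls (about 43 mm high) that make a row of four compartments 52 mm apart. Origin: centre of its underside; its x axis runs along the row, away from the robot; compartment centres at x = -78, -26, 26, 78 mm
- opening1 (a point): centre of a large opening (44 mm across) in the plate, 50 mm from its middle on its +x axis, at the level of the plate's underside
- opening2 (a point): centre of a large opening (44 mm across) in the plate, 50 mm from its middle on its +y axis, at the level of the plate's underside
- opening3 (a point): centre of a large opening (44 mm across) in the plate, 50 mm from its middle on its -x axis, at the level of the plate's underside
- opening4 (a point): centre of a large opening (44 mm across) in the plate, 50 mm from its middle on its -y axis, at the level of the plate's underside
- bottle1: sample bottle that starts in compartment 1 of the carrier, counted from the end nearest the robot (None if this compartment is empty): brown bottle 36 mm across and 90 mm tall, with a paper band, body up to 54 mm, shoulder to 63 mm, and a round white cap 28 mm across from 66 to 90 mm above its underside. Origin: centre of the underside; z towards the cap. About 110 g
- bottle2: sample bottle that starts in compartment 2 of the carrier, counted from the end nearest the robot (None if this compartment is empty): brown bottle 36 mm across and 90 mm tall, with a paper band, body up to 54 mm, shoulder to 63 mm, and a round white cap 28 mm across from 66 to 90 mm above its underside. Origin: centre of the underside; z towards the cap. About 110 g
- bottle3: sample bottle that starts in compartment 3 of the carrier, counted from the end nearest the robot (None if this compartment is empty): brown bottle 36 mm across and 90 mm tall, with a paper band, body up to 54 mm, shoulder to 63 mm, and a round white cap 28 mm across from 66 to 90 mm above its underside. Origin: centre of the underside; z towards the cap. About 110 g
- bottle4: sample bottle that starts in compartment 4 of the carrier, counted from the end nearest the robot (None if this compartment is empty): brown bottle 36 mm across and 90 mm tall, with a paper band, body up to 54 mm, shoulder to 63 mm, and a round white cap 28 mm across from 66 to 90 mm above its underside. Origin: centre of the underside; z towards the cap. About 110 g
- reagent: bystander: large brown reagent bottle with a blue cap, 96 mm across, 215 mm tall; origin at the underside
- beaker: bystander: glass beaker 74 mm across, 88 mm tall; origin at the underside
- beaker_low: bystander: low glass beaker 64 mm across, 50 mm tall; origin at the underside
- wash_bottle: bystander: white wash bottle 60 mm across, about 185 mm tall with its bent spout; origin at the underside
- pipette: bystander: grey and white hand pipette 210 mm long lying on the bench

How it is judged:
By the outcome, as a careful person would: the job done as asked, in the order asked, and still so for the second after the job is handed in, with the robot touching nothing.
Of bottle1, bottle2, bottle3, bottle4 only 3 to 4 are there at a start; the rules pass over those that are not, and their reading is None.
At some moment in a run one of plate, cover may be knocked a few centimetres aside while the robot is not near it.
It also fails if it takes over 210 s, if anything falls off the work surface, if the arm or the gripper's body presses on something with over 40 N, if the wrist force passes 120 N, or if a joint passes its speed limit or range.

## Robot

A 7-joint arm with a two-finger parallel gripper is mounted at the origin on the work surface. World frame = base frame: x ahead of the robot, y to its left, z up, the work surface at z = 0. Lengths are in m, angles in rad, forces in N, time in s.
With the tool pointing down it reaches from about 0.35 to 0.9 m from the base axis. Payload 8.1 kg.
Tool frame: the origin (TCP) lies at the very end of the fingers, on their centre line; the grasp point (between the pads) lies 19 mm behind it (grasp_offset is the distance from the TCP to the grasp point, in m); z points along the fingers, y is the line along which they close (so a half turn about z gives the same grasp; the last joint's range is limited). The gripper opens to 92 mm and grips with 3 to 60 N. Pads are 19 mm wide; open, the fingers measure 130 mm over their backs; the gripper's body (75 mm by 190 mm) begins 47 mm behind the grasp point.
Start: joints at [1.18, 0.434, 0.025, 1.573, -0.012, 1.134, -0.075], TCP at [0.177, -0.599, 0.188] pointing down, gripper open.
Joint ranges: [-2.62, 2.62], [-0.44, 2.09], [-1.27, 1.32], [0.08, 2.57], [-1.32, 4.46], [0.12, 2], [-2.74, 2.74]. Speed limits (rad/s): [2.22, 2.22, 3.01, 3.01, 3.14, 3.14, 3.14].

## Interface

Orientations are given as a rotation vector (axis times angle).
In Python, from cell import observe, get_image, camera_params, sign_off, silhouettes, grasp_offset gives the robot as it stands. The module is installed in compiled form; this text tells all that it offers.
- The arm moves only by the tool jog_arm, never from a script. Its argument "motion" is a list that holds one entry, the list of rows, each a list of 7 numbers: the shift along the tool's x, y, z in m, then the turn, a rotation vector about the tool's x, y, z in rad, then the closure, from -1 (fully open) to 1 (shut), so that 0 is half open. In form: [[[dx, dy, dz, wx, wy, wz, hand], ...]]. A call has 1 to 10 rows; each row is the pose to reach, as a shift and turn from the pose commanded when the call began, along the tool's axes at that moment; what a row does not reach only later rows make up. A row lasts 1/12 s, in which the tool goes at most 41.7 mm and 7.16 degrees, less where a joint would pass 70% of its speed; a pose out of reach is approached as far as the arm can. A call with a gripper value outside its range is refused whole. The fingers move at their own pace and stop on an object; "force" is the grip in N (left out, the last holds). Time passes only in rows, so rows that repeat a pose let the fingers close. It gives the time, the measured TCP pose, the force, the opening and the grip force at its end, in the units of the state.
- observe(): the state, without advancing time (a new reading comes with each control period).
- get_image(name): name is "side" or "top"; returns the picture (480x640x3 uint8, red, green, blue); there is no depth.
- camera_params(name): a dict with "vertical_fov" (degrees; the focal length in pixels is half the picture's height over the tangent of half this angle, whatever the lens; pixels are square), "cx", "cy" (the principal point, pixels), "T" (4x4, takes a point from camera to world coordinates). Camera axes: x right, y down, z forward; pixel columns grow to the right and rows downward; lengths in m; the calibration is good to about 2 mm. A picture is of the moment at which its call begins. camera_params takes no time and is no camera call.
- sign_off(): hands the job in; it is judged then, once.
Trained networks look in the newest picture that a camera, given by its name, has taken for a name from the list of things; names that differ only in an ending like _2 or _b are one class to them, and where a whole thing is asked for, a point or a joint stands for the part that bears it (a point fixed in the world has none). Each returns a list of dicts, best first, with "p" (0 to 1); they miss things now and then, are a little off and sometimes report something else, mostly with a low value. They report only what shows in the picture. A call takes as long as a camera call.
- silhouettes(query, camera): "mask" (480x640 bool, what is visible of it) and "pixel" ([column, row] in pixels, amid what is visible of it).
The state is a dict: "clock": time; "joints": joint angles; "dq": joint speeds; "joint_efforts": joint torques, N m; "position": TCP position; "ee_rot": TCP orientation; "force": force on the tool from outside, world axes, zero at the start; "ft_torque": the same for the moment, N m; "width": opening from 0.0 (shut) to 1.0 (fully open); "gripper_force": force on a finger pad.
Only numpy, scipy, OpenCV 4.12 (cv2) and the standard library are available. Lean on these libraries where they do the work, as an engineer would, in place of code of your own. Each camera call takes 0.05 s, during which the arm holds its last target. There are 200 camera calls.

## Working session

There is one attempt and no reset: what is moved stays moved. The work goes in short steps, Python scripts to look and compute and a tool call to move; the robot and the scene stay as the last step left them, time stands still between calls to the robot, and variables do not carry over. Pictures are saved under pics/ and viewed, at most 14 in all, crops included, and the job is handed in when it is done.

Besides the shell and the picture viewer there is one more tool, called as name(argument=value, ...), one argument or row to a line, values as JSON. jog_arm: Moves the arm, as the interface text tells. Its arguments: {"type":"object","properties":{"motion":{"type":"array"},"force":{"type":"number"}},"required":["motion"]}

```bash
mkdir -p pics; cat > h.py <<'E'
import numpy as np, cv2
from cell import *
def cam(n):
    p=camera_params(n); f=240/np.tan(np.radians(p["vertical_fov"])/2); return p,f,np.array(p["T"])
def proj(n,X):
    p,f,T=cam(n); c=np.linalg.inv(T)@np.append(X,1); return np.array([p["cx"]+f*c[0]/c[2],p["cy"]+f*c[1]/c[2]])
def ray(n,px):
    p,f,T=cam(n); d=T[:3,:3]@np.array([(px[0]-p["cx"])/f,(px[1]-p["cy"])/f,1]); return T[:3,3],d/np.linalg.norm(d)
def atz(n,px,z):
    o,d=ray(n,px); return o+d*(z-o[2])/d[2]
def snap(n,fn):
    im=get_image(n); cv2.imwrite("pics/"+fn,im[:,:,::-1]); return im
E
python3 - <<'E'
from h import *
for n in ("top","side"):
    snap(n,n+"0.png"); p,f,T=cam(n); print(n,p["vertical_fov"],p["cx"],p["cy"],np.round(T,3).tolist())
    for q in ["tray","plate","cover","mixer","mixer_pad","carrier","bottle1","reagent","beaker","wash_bottle","pipette","post1","opening1"]:
        r=silhouettes(q,n)
        print(q,[(round(x["p"],2),np.round(x["pixel"]).tolist(),int(x["mask"].sum())) for x in r[:5]])
s=observe();print(s, grasp_offset)
E
```

```text
top 48.546914841543234 317.61810184950855 237.4786124735295 [[-0.009, -0.981, 0.193, 0.307], [-1.0, 0.008, -0.005, 0.08], [0.003, -0.193, -0.981, 1.545], [0.0, 0.0, 0.0, 1.0]]
tray [(0.96, [337.0, 288.0], 2930), (0.29, [238.0, 296.0], 889), (0.16, [244.0, 303.0], 168)]
plate [(0.64, [419.0, 243.0], 1820)]
cover [(0.88, [463.0, 316.0], 2860)]
mixer [(0.66, [295.0, 220.0], 2253), (0.36, [228.0, 209.0], 1299)]
mixer_pad [(0.89, [295.0, 215.0], 2178)]
carrier [(0.83, [240.0, 299.0], 905), (0.74, [341.0, 288.0], 2962), (0.23, [281.0, 291.0], 393)]
bottle1 [(0.66, [216.0, 281.0], 167), (0.54, [230.0, 288.0], 163), (0.51, [244.0, 303.0], 151), (0.44, [258.0, 312.0], 141)]
reagent [(0.94, [231.0, 206.0], 1345)]
beaker [(0.94, [348.0, 177.0], 673)]
wash_bottle [(0.65, [386.0, 180.0], 617)]
pipette [(0.81, [161.0, 303.0], 528)]
post1 [(0.86, [340.0, 289.0], 2936)]
opening1 [(0.95, [419.0, 238.0], 1703), (0.7, [230.0, 291.0], 185), (0.38, [463.0, 317.0], 2732)]
side 54.40227668524703 319.2405743785248 237.8012433805787 [[-0.998, -0.06, 0.027, 0.55], [-0.064, 0.777, -0.626, 0.738], [0.017, -0.62
[... 831 characters left out ...]

{'clock': 1.4, 'joints': array([ 1.18037084,  0.43447051,  0.0249469 ,  1.57319978, -0.01160096,
        1.13398194, -0.07510135]), 'dq': array([-0.00071069,  0.00046644, -0.00138267, -0.0001117 ,  0.00090976,
        0.0004433 , -0.00033385]), 'joint_efforts': array([ 9.16360534e-06, -6.67655826e+01,  9.83784422e-01, -3.14808118e+01,
       -6.07757689e-02,  3.25238623e-02,  5.55325812e-05]), 'position': array([ 0.17742945, -0.59930974,  0.18815964]), 'ee_rot': array([3.10904536e+00, 4.50484889e-01, 4.74582284e-05]), 'force': array([ 0.24003775,  0.68308443, -0.28348501]), 'ft_torque': array([-0.00405755,  0.03821449,  0.06557257]), 'gripper_force': 0.0, 'width': 1.0009414516008988} 0.0188
```

```bash
ls pics
```

```text
side0.png
top0.png
```

View pics/top0.png

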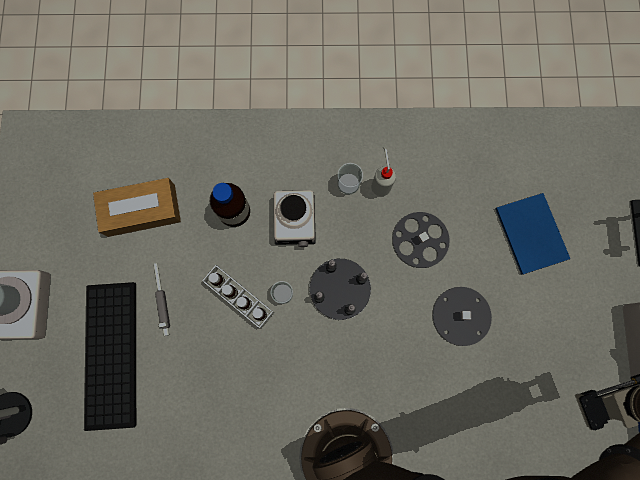

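View pics/side0.png

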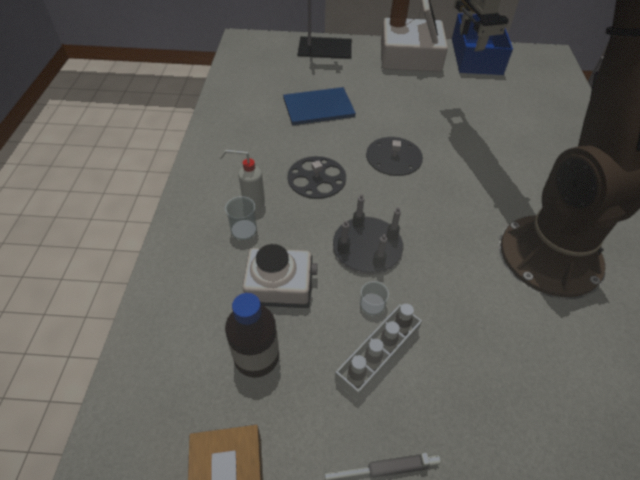

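```bash
python3 - <<'E'
import cv2
a=cv2.imread("pics/top0.png")[185:350,195:500]; cv2.imwrite("pics/tc.png",cv2.resize(a,None,fx=2.6,fy=2.6,interpolation=cv2.INTER_CUBIC))
a=cv2.imread("pics/side0.png")[130:330,225:435]; cv2.imwrite("pics/sc.png",cv2.resize(a,None,fx=3,fy=3,interpolation=cv2.INTER_CUBIC))
E
```

```text
(no output)
```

View pics/tc.png

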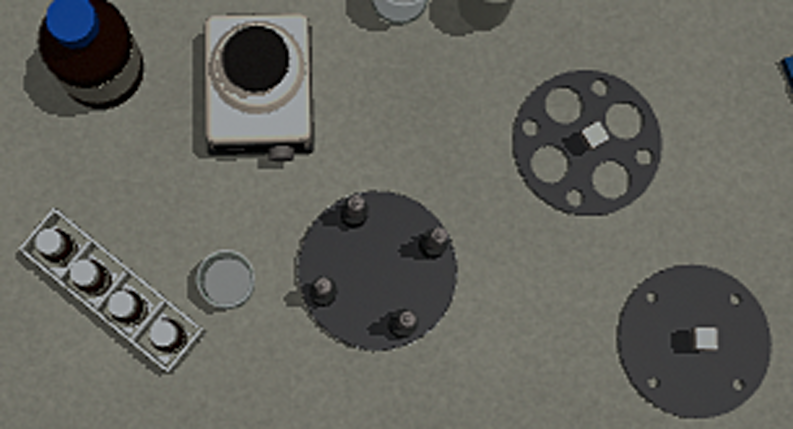

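View pics/sc.png

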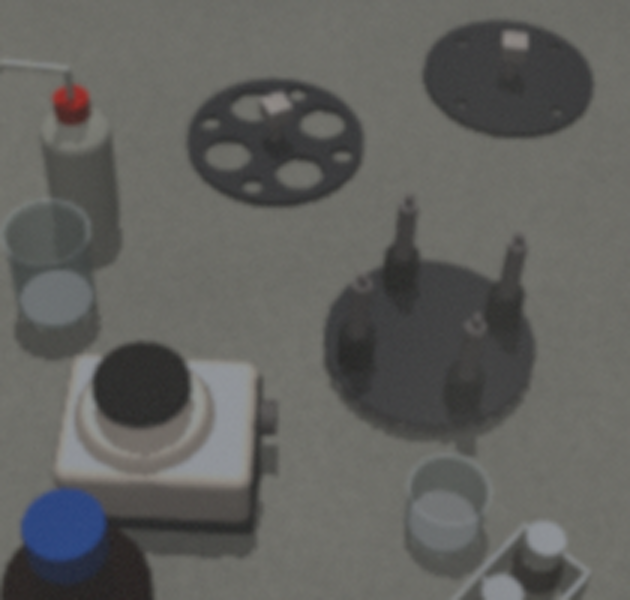

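```bash
cat > fit.py <<'E'
from h import *
from scipy.optimize import least_squares
def T(u): return np.array([(u[0]+.5)/2.6-.5+195,(u[1]+.5)/2.6-.5+185])
def S(u): return np.array([(u[0]+.5)/3-.5+225,(u[1]+.5)/3-.5+130])
def R(a): return np.array([[np.cos(a),-np.sin(a)],[np.sin(a),np.cos(a)]])
def fit(model,obs,x0,freez=True):
    # model: (N,3) ; obs: list (cam, idx, px)
    def pose(p,i):
        m=model[i]; q=R(p[2])@m[:2]+p[:2]; return np.array([q[0],q[1],m[2]+(p[3] if freez else 0)])
    def res(p): return np.concatenate([proj(c,pose(p,i))-px for c,i,px in obs])
    r=least_squares(res,x0,loss="soft_l1"); return r.x, res(r.x).reshape(-1,2)
def match(model,picks,x0,cams):
    # assign picks to nearest projected model points at x0
    obs=[]
    for c,P in picks:
        pr=[proj(c,np.append(R(x0[2])@m[:2]+x0[:2],m[2]+x0[3])) for m in model]
        for px in P:
            d=[np.linalg.norm(px-q) for q in pr]; obs.append((c,int(np.argmin(d)),px))
    return obs
def run(name,model,picks,x0):
    for _ in range(3):
        obs=match(model,picks,x0,None); x0,r=fit(model,obs,x0)
    print(name,np.round(x0,4),"deg",np.round(np.degrees(x0[2]),1),"idx",[(o[0][0],o[1]) for o in obs]); print(np.round(r,1).tolist()); return x0
E
cat > m1.py <<'E'
from fit import *
a=np.radians([45,135,225,315]); ring=lambda z:np.c_[.066*np.cos(a),.066*np.sin(a),0*a+z]
b=np.radians([0,90,180,270]); op=np.c_[.05*np.cos(b),.05*np.sin(b),0*b+.006]
ty=[T(u) for u in [(352,203),(438,233),(322,285),(407,316)]]
sy=[S(u) for u in [(407,203),(516,241),(363,283),(475,320)]]
c=atz("top",np.mean(ty,0),.126); d=atz("top",ty[1],.126)-c; print(c)
run("tray",ring(.126),[("top",ty),("side",sy)],[c[0],c[1],np.arctan2(d[1],d[0])-np.pi/4,0])
blk=np.array([[0,0,.051]])
pt=[T(u) for u in [(600,87),(530,127),(644,157),(574,198),(562,105),(625,120),(549,164),(610,180),(596,134)]]
ps=[S(u) for u in [(299,95),(211,124),(342,157),(253,187),(322,124),(227,157),(299,174),(276,103)]]
# bottom/top rim average height for holes ~ 3-6mm
M=np.r_[ring(.004),op-[0,0,.002],blk]
c=atz("top",np.mean(pt[:4],0),.006); d=atz("top",pt[0],.006)-c
run("plate",M,[("top",pt),("side",ps)],[c[0],c[1],np.arctan2(d[1],d[0])-np.pi/4,0])
ct=[T(u) for u in [(652,297),(735,299),(652,383),(739,385),(706,338)]]
cs=[S(u) for u in [(463,45),(461,105),(557,112),(515,40)]]
c=atz("top",np.mean(ct[:4],0),.006); d=atz("top",ct[0],.006)-c
run("cover",np.r_[ring(.004),blk],[("top",ct),("side",cs)],[c[0],c[1],np.arctan2(d[1],d[0])-np.pi/4,0])
# plain triangulation
def tri(u,v):
    A=[];B=[]
    for n,p in(("top",u),("side",v)):
        o,d=ray(n,p); P=np.eye(3)-np.outer(d,d); A.append(P);B.append(P@o)
    return np.linalg.lstsq(np.vstack(A),np.hstack(B),rcond=None)[0]
tb=[T(u) for u in [(165,334),(125,307),(88,275),(52,244)]]; 
sb=[(406.5,310.),(392,326.5),(376,346),(358,365)]
for u,v in zip(tb,sb): print("cap",np.round(tri(u,v),4),"at94",np.round(atz("top",u,.094)[:2],4),np.round(atz("side",v,.094)[:2],4))
print("pad",np.round(tri(T((255,59)),S((142,385))),4), np.round(atz("top",T((255,59)),.115),4))
cc=[atz("top",T(u),.05)[:2] for u in [(53,209),(18,248),(203,330),(166,372)]]
print("carrier",np.round(np.mean(cc,0),4),np.round(cc,3).tolist())
print("beaker_low",np.round(atz("top",T((225,278)),.05),4),"reagent",np.round(atz("top",T((72,20)),.215),3))
E
python3 m1.py
```

```text
[0.45788599 0.01236229 0.126     ]
tray [ 0.4606  0.0114 -1.9361 -0.0108] deg -110.9 idx [('t', 1), ('t', 0), ('t', 2), ('t', 3), ('s', 0), ('s', 3), ('s', 1), ('s', 2)]
[[0.5, -1.0], [-0.1, -0.6], [0.1, -0.3], [0.1, 0.0], [0.1, 0.0], [0.6, -0.3], [-0.1, -0.0], [0.9, 1.2]]
plate [ 0.6035 -0.2316 -1.0537 -0.0029] deg -60.4 idx [('t', 0), ('t', 1), ('t', 3), ('t', 2), ('t', 5), ('t', 4), ('t', 6), ('t', 7), ('t', 8), ('s', 3), ('s', 0), ('s', 2), ('s', 1), ('s', 7), ('s', 5), ('s', 6), ('s', 8)]
[[-0.1, -0.1], [0.2, -0.1], [-0.1, -0.4], [0.0, -0.4], [0.6, -0.3], [-0.4, -0.1], [0.3, -0.4], [0.2, -0.4], [-0.3, -0.3], [-0.1, 0.4], [0.2, -0.0], [0.3, 0.0], [0.0, 0.1], [0.5, 0.3], [0.6, -0.3], [0.3, 0.1], [0.4, 0.1]]
cover [ 0.3787 -0.3406 -0.034  -0.0035] deg -1.9 idx [('t', 0), ('t', 3), ('t', 1), ('t', 2), ('t', 4), ('s', 3), ('s', 0), ('s', 1), ('s', 4)]
[[-0.2, -0.1], [0.1, -0.0], [0.5, -0.4], [-0.3, -0.4], [0.1, 0.0], [0.1, -0.5], [0.2, 0.2], [0.2, 0.4], [0.4, 0.2]]
cap [0.3863 0.2363 0.0839] at94 [0.3853 0.2354] [0.3887 0.2421]
cap [0.4163 0.278  0.0851] at94 [0.4136 0.2775] [0.4197 0.2821]
cap [0.4496 0.3192 0.0782] at94 [0.4473 0.3168] [0.4522 0.3267]
cap [0.4839 0.3591 0.0729] at94 [0.4802 0.3555] [0.4866 0.3681]
pad [0.6769 0.1413 0.1066] [0.6738 0.1411 0.115 ]
carrier [0.4361 0.3006] [[0.524, 0.364], [0.481, 0.401], [0.392, 0.199], [0.348, 0.239]]
beaker_low [0.4471 0.1761 0.05  ] reagent [0.69  0.319 0.215]
```

```bash
cat > m2.py <<'E'
exec(open("m1.py").read().split("# plain")[0])
print("-----fixed z")
def runz(name,model,picks,x0):
    for c,P in picks:
        x=np.array(x0,float)
        for _ in range(3):
            obs=match(model,[(c,P)],x,None); y,r=fit(model,obs,x[:3],False); x=np.append(y,0)
        print(name,c,np.round(x[:3],4),np.round(np.degrees(x[2]),1),np.round(r,1).tolist())
runz("tray",ring(.126),[("top",ty),("side",sy)],[.4606,.0114,-1.936,0])
runz("plate",M,[("top",pt),("side",ps)],[.6035,-.2316,-1.0537,0])
runz("cover",np.r_[ring(.004),blk],[("top",ct),("side",cs)],[.3787,-.3406,-.034,0])
E
python3 m2.py | sed -n '/-----/,$p'
cat > plan.py <<'E'
import sys,json
from h import *
from scipy.spatial.transform import Rotation as Ro
def down(psi): # tool x heading psi (deg), z down
    c,s=np.cos(np.radians(psi)),np.sin(np.radians(psi)); return Ro.from_matrix([[c,s,0],[s,-c,0],[0,0,-1]])
def plan(wps,p=None,R=None):
    s=observe(); p=s["position"] if p is None else p; R=Ro.from_rotvec(s["ee_rot"]) if R is None else R
    m=R.as_matrix(); print("t",round(s["clock"],2),"pos",np.round(p,4),"head",np.round(np.degrees(np.arctan2(m[1,0],m[0,0])),1),"F",np.round(s["force"],1),"w",round(s["width"]*92,1),"gf",round(s["gripper_force"],1),"q",np.round(s["joints"],2))
    for x,y,z,psi in wps:
        t=np.array([x,y,z]); Rn=down(psi); d=R.inv().apply(t-p); w=(R.inv()*Rn).as_rotvec()
        n=max(np.linalg.norm(d)/.0417,np.degrees(np.linalg.norm(w))/7.16)
        print("  move",np.round(d,4).tolist(),np.round(w,4).tolist(),"rows>=%.1f"%n); p,R=t,Rn
if __name__=="__main__": plan(json.loads(sys.argv[1]))
E
python3 plan.py '[[0.6035,-0.2316,0.2,29.6],[0.6035,-0.2316,0.2,-60.4]]'
```

```text
t 1.4 pos [ 0.1774 -0.5993  0.1882] head 16.5 F [ 0.2  0.7 -0.3] w 92.1 gf 0.0 q [ 1.18  0.43  0.02  1.57 -0.01  1.13 -0.08]
  move [0.5129, -0.2317, -0.0119] [0.0001, -0.0, -0.2288] rows>=13.5
  move [0.0, 0.0, 0.0] [0.0, 0.0, 1.5708] rows>=12.6Traceback (most recent call last):
  File "m2.py", line 1, in <module>
    exec(open("m1.py").read().split("# plain")[0])
    ~~~~^^^^^^^^^^^^^^^^^^^^^^^^^^^^^^^^^^^^^^^^^^
  File "<string>", line 18, in <module>
  File "fit.py", line 22, in run
    obs=match(model,picks,x0,None); x0,r=fit(model,obs,x0)
  File "fit.py", line 16, in match
    pr=[proj(c,np.append(R(x0[2])@m[:2]+x0[:2],m[2]+x0[3])) for m in model]
        ~~~~^^^^^^^^^^^^^^^^^^^^^^^^^^^^^^^^^^^^^^^^^^^^^^^
  File "h.py", line 6, in proj
    p,f,T=cam(n); c=np.linalg.inv(T)@np.append(X,1); return np.array([p["cx"]+f*c[0]/c[2],p["cy"]+f*c[1]/c[2]])
          ~~~^^^
  File "h.py", line 4, in cam
    p=camera_params(n); f=240/np.tan(np.radians(p["vertical_fov"])/2); return p,f,np.array(p["T"])
ValueError: time passes only in moves, steps and waits
```

```bash
python3 - <<'E'
s=open("h.py").read().replace("def cam(n):\n    p=camera_params(n)","_C={}\ndef cam(n):\n    if n not in _C: _C[n]=camera_params(n)\n    p=_C[n]")
open("h.py","w").write(s)
E
python3 m2.py | sed -n '/-----/,$p'
```

```text
-----fixed z
tray top [ 0.4582  0.0124 -1.9325] -110.7 [[0.2, -0.7], [-0.1, -0.3], [-0.2, 0.3], [0.1, 0.6]]
tray side [ 0.4627  0.0206 -1.9422] -111.3 [[-0.3, -0.4], [0.6, -0.4], [-0.9, -0.2], [0.5, 1.4]]
plate top [ 0.6022 -0.2309 -1.0547] -60.4 [[-0.1, 0.1], [0.1, 0.1], [-0.1, -0.1], [-0.0, -0.1], [0.6, -0.1], [-0.4, 0.2], [0.2, -0.1], [0.2, -0.1], [-0.3, -0.0]]
plate side [ 0.6042 -0.2288 -1.0498] -60.2 [[-0.4, 0.2], [-0.2, -0.1], [0.1, -0.1], [-0.2, 0.1], [0.2, 0.2], [0.3, -0.4], [0.1, 0.0], [0.1, -0.0]]
cover top [ 0.378  -0.3394 -0.0344] -2.0 [[-0.3, 0.0], [0.1, 0.1], [0.4, -0.2], [-0.4, -0.1], [0.1, 0.2]]
cover side [ 0.38   -0.3369 -0.029 ] -1.7 [[-0.3, -0.6], [-0.0, 0.2], [0.1, 0.3], [0.2, 0.0]]
```

jog_arm(
  motion=[
    [[0.4, -0.18, -0.06, 0, 0, -0.229, -0.2], [0.4, -0.18, -0.06, 0, 0, -0.229, -0.2], [0.4, -0.18, -0.06, 0, 0, -0.229, -0.2], [0.4, -0.18, -0.06, 0, 0, -0.229, -0.2], [0.4, -0.18, -0.06, 0, 0, -0.229, -0.2], [0.4, -0.18, -0.06, 0, 0, -0.229, -0.2], [0.4, -0.18, -0.06, 0, 0, -0.229, -0.2], [0.4, -0.18, -0.06, 0, 0, -0.229, -0.2], [0.4, -0.18, -0.06, 0, 0, -0.229, -0.2], [0.4, -0.18, -0.06, 0, 0, -0.229, -0.2]],
  ],
)

```text
clock: 2.23
position: [0.4915, -0.3286, 0.2452]
ee_rot: [3.037, 0.802, 0.0]
force: [0.4, -1.5, 0.2]
width: 0.601
gripper_force: 0.0
```

```bash
python3 plan.py '[[0.6025,-0.2305,0.1,29.5],[0.6025,-0.2305,0.022,29.5]]'
```

```text
t 2.23 pos [ 0.4915 -0.3286  0.2452] head 29.6 F [ 0.4 -1.5  0.2] w 55.3 gf 0.0 q [ 0.62  0.35 -0.17  1.56  0.06  1.23 -0.61]
  move [0.1449, -0.0305, 0.1452] [0.0005, -0.0001, 0.0016] rows>=5.0
  move [0.0, 0.0, 0.078] [0.0, 0.0, 0.0] rows>=1.9
```

jog_arm(
  motion=[
    [[0.145, -0.0305, 0.1, 0, 0, 0, -0.2], [0.145, -0.0305, 0.1, 0, 0, 0, -0.2], [0.145, -0.0305, 0.1, 0, 0, 0, -0.2], [0.145, -0.0305, 0.1, 0, 0, 0, -0.2], [0.145, -0.0305, 0.145, 0, 0, 0, -0.2], [0.145, -0.0305, 0.145, 0, 0, 0, -0.2], [0.145, -0.0305, 0.145, 0, 0, 0, -0.2]],
  ],
)

```text
clock: 2.82
position: [0.599, -0.2305, 0.0959]
ee_rot: [-3.033, -0.804, 0.009]
force: [0.1, -0.1, 0.2]
width: 0.603
gripper_force: 0.0
```

```bash
python3 -c "
from h import *
snap('side','g1.png'); a=cv2.imread('pics/g1.png')[100:250,240:440]; cv2.imwrite('pics/g1c.png',cv2.resize(a,None,fx=3,fy=3,interpolation=cv2.INTER_CUBIC))"
python3 plan.py '[[0.6025,-0.2305,0.022,29.5]]'
```

```text
t 2.87 pos [ 0.6    -0.2322  0.0986] head 29.6 F [ 0.3 -1.1  0.7] w 55.4 gf 0.0 q [ 0.41  0.56 -0.19  1.61  0.12  0.99 -0.87]
  move [0.0032, -0.0001, 0.0766] [-0.0019, 0.0027, 0.0017] rows>=1.8
```

View pics/g1c.png

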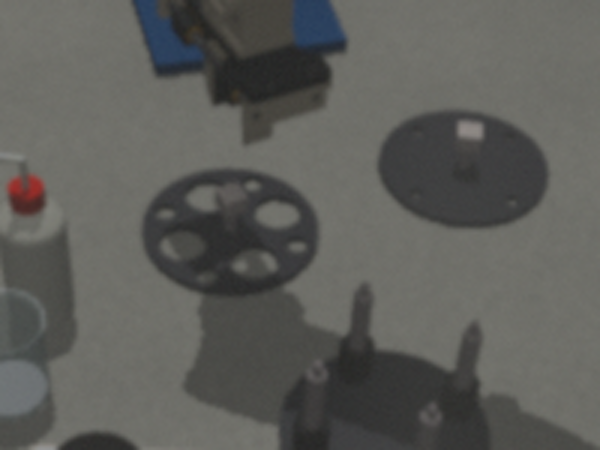

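jog_arm(
  motion=[
    [[0.002, 0, 0.076, 0, 0, 0, -0.2], [0.002, 0, 0.076, 0, 0, 0, -0.2], [0.002, 0, 0.076, 0, 0, 0, -0.2], [0.002, 0, 0.076, 0, 0, 0, -0.2], [0.002, 0, 0.076, 0, 0, 0, 1], [0.002, 0, 0.076, 0, 0, 0, 1], [0.002, 0, 0.076, 0, 0, 0, 1], [0.002, 0, 0.076, 0, 0, 0, 1], [0.002, 0, 0.076, 0, 0, 0, 1], [0.002, 0, 0.076, 0, 0, 0, 1]],
  ],
  force=30,
)

```text
clock: 3.7
position: [0.6033, -0.231, 0.0242]
ee_rot: [3.037, 0.803, 0.001]
force: [-0.9, -0.3, -0.1]
width: 0.217
gripper_force: 0.0
```

jog_arm(
  motion=[
    [[0, 0, 0, 0, 0, 0, 1], [0, 0, 0, 0, 0, 0, 1], [0, 0, 0, 0, 0, 0, 1]],
  ],
)

```text
clock: 3.95
position: [0.603, -0.2309, 0.0235]
ee_rot: [-3.037, -0.803, 0.0]
force: [0.7, -1.2, 0.1]
width: 0.022
gripper_force: 0.0
```

```bash
python3 plan.py '[[0.6025,-0.2305,0.2,29.5],[0.458,0.0120,0.22,69.3]]'
```

```text
t 3.95 pos [ 0.603  -0.2309  0.0235] head 29.6 F [ 0.7 -1.2  0.1] w 2.0 gf 0.0 q [ 0.4   0.64 -0.18  1.67  0.14  0.84 -0.89]
  move [-0.0002, -0.0006, -0.1765] [-0.0001, 0.0002, 0.0019] rows>=4.2
  move [-0.0064, -0.2822, -0.02] [0.0, 0.0, -0.6946] rows>=6.8
```

```bash
python3 -c "
from h import *
a=snap('side','g2.png')[100:250,240:440,::-1]; b=snap('top','g2t.png')[180:330,350:550,::-1]
cv2.imwrite('pics/g2c.png',cv2.resize(np.hstack([a,b]),None,fx=2,fy=2,interpolation=cv2.INTER_CUBIC))"
```

```text
(no output)
```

View pics/g2c.png

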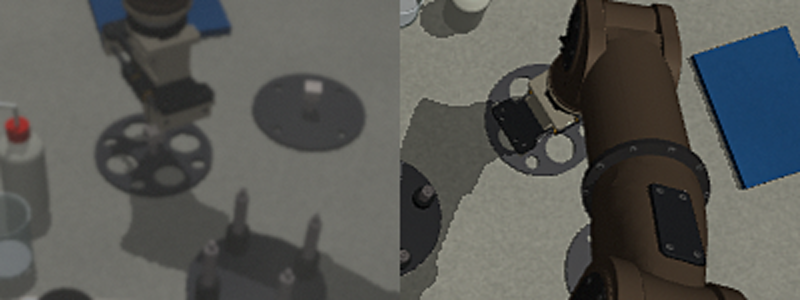

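```bash
python3 -c "
from h import *
a=cv2.imread('pics/g2.png')[110:210,270:370]
b=cv2.imread('pics/g2t.png')[195:295,375:475]
a=cv2.convertScaleAbs(a,alpha=1.8)
cv2.imwrite('pics/g2d.png',cv2.resize(np.hstack([a,b]),None,fx=4,fy=4,interpolation=cv2.INTER_CUBIC))
for n in('side','top'):print(n,proj(n,[.603,-.231,.0235]),proj(n,[.603,-.231,.051]))"
```

```text
side [317.15181582 170.78912479] [317.28443387 163.45565693]
top [421.74033137 237.78937312] [423.61337945 235.93998971]
```

View pics/g2d.png

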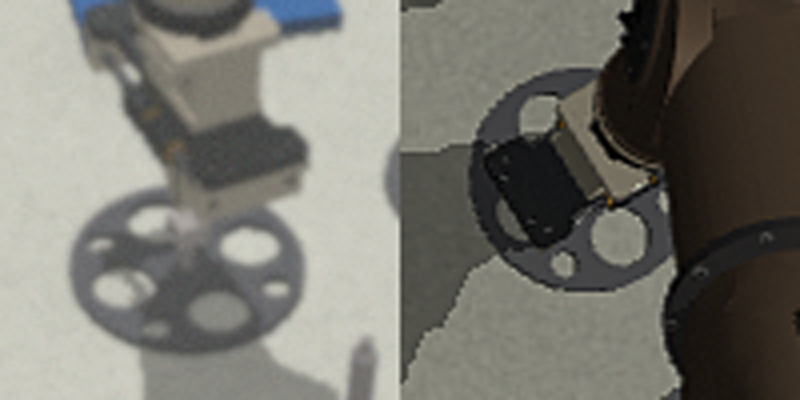

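jog_arm(
  motion=[
    [[0, 0, 0, 0, 0, 0, 1], [0, 0, 0, 0, 0, 0, 1]],
  ],
)

```text
clock: 4.22
position: [0.603, -0.2309, 0.0235]
ee_rot: [-3.037, -0.803, 0.0]
force: [0.5, 0.5, 0.2]
width: 0.004
gripper_force: 0.0
```

jog_arm(
  motion=[
    [[0, 0, -0.05, 0, 0, 0, 1], [0, 0, -0.05, 0, 0, 0, 1], [0, 0, -0.05, 0, 0, 0, 1], [0, 0, -0.05, 0, 0, 0, 1]],
  ],
)

```text
clock: 4.55
position: [0.6037, -0.2311, 0.0745]
ee_rot: [3.036, 0.802, 0.003]
force: [0.0, -0.4, 0.6]
width: 0.007
gripper_force: 0.0
```

```bash
python3 -c "
from h import *
a=snap('side','g3.png')[100:200,260:360,::-1]; b=snap('top','g3t.png')[195:295,375:475,::-1]
a=cv2.convertScaleAbs(a,alpha=1.8)
cv2.imwrite('pics/g3c.png',cv2.resize(np.hstack([a,b]),None,fx=4,fy=4,interpolation=cv2.INTER_CUBIC))
p=observe()['position'];print(p,proj('side',p),proj('top',p))"
```

```text
[ 0.60245911 -0.23083801  0.07292052] [317.58698362 157.48430276] [425.10638852 234.60640508]
```

View pics/g3c.png

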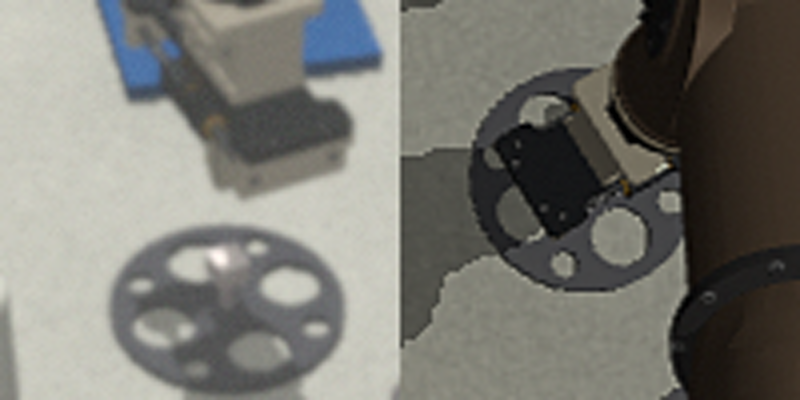

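```bash
python3 -c "
from h import *
h=np.radians(29.6);x=np.array([np.cos(h),np.sin(h),0]);y=np.array([np.sin(h),-np.cos(h),0])
p=np.array([.6025,-.2308,.0729])
for z in(.066,.066+.05):
  for s in(-.0375,.0375):
    for t in (-.095,.095):
      q=p+x*s+y*t+[0,0,z]; print(z,s,t,'side crop',np.round((proj('side',q)-[260,100])*4),'top crop',np.round((proj('top',q)-[375,195])*4+[400,0]))
p1=np.array([.6,-.2322,.0986])
for t in(-.0277,-.047,.0277,.047): print('g1 finger',t,np.round((proj('side',p1+y*t)-[240,100])*3))
"
```

```text
0.066 -0.0375 -0.095 side crop [350. 226.] top crop [530. 256.]
0.066 -0.0375 0.095 side crop [221.  58.] top crop [768. 117.]
0.066 0.0375 -0.095 side crop [244. 260.] top crop [471. 161.]
0.066 0.0375 0.095 side crop [121.  86.] top crop [708.  24.]
0.116 -0.0375 -0.095 side crop [356. 163.] top crop [543. 244.]
0.116 -0.0375 0.095 side crop [221.  -4.] top crop [789. 101.]
0.116 0.0375 -0.095 side crop [246. 197.] top crop [482. 146.]
0.116 0.0375 0.095 side crop [118.  24.] top crop [727.   5.]
g1 finger -0.0277 [250. 169.]
g1 finger -0.047 [259. 182.]
g1 finger 0.0277 [223. 131.]
g1 finger 0.047 [214. 119.]
```

jog_arm(
  motion=[
    [[0, 0, 0.0, 0, 0, 0, -0.2], [0, 0, 0.0, 0, 0, 0, -0.2], [0, 0, 0.0, 0, 0, 0, -0.2], [0, 0, 0.0, 0, 0, 0, -0.2], [0, 0, 0.0, 0, 0, 0, -0.2], [0, 0, 0.0, 0, 0, 0, -0.2], [0, 0, 0.0, 0, 0, 0, -0.2], [0, 0, 0.0, 0, 0, 0, -0.2]],
  ],
)

```text
clock: 5.32
position: [0.603, -0.2309, 0.0736]
ee_rot: [3.037, 0.803, -0.0]
force: [0.2, 0.6, -0.2]
width: 0.538
gripper_force: 0.0
```

jog_arm(
  motion=[
    [[0, 0, 0.035, 0, 0, 0, -0.2], [0, 0, 0.055, 0, 0, 0, -0.2], [0, 0, 0.07, 0, 0, 0, -0.2], [0, 0, 0.083, 0, 0, 0, -0.2], [0, 0, 0.083, 0, 0, 0, -0.2], [0, 0, 0.083, 0, 0, 0, -0.2]],
  ],
)

```text
clock: 5.82
position: [0.6028, -0.2308, -0.0097]
ee_rot: [-3.037, -0.803, 0.001]
force: [-0.2, 0.9, -0.0]
width: 0.6
gripper_force: 0.0
```

jog_arm(
  motion=[
    [[0, 0, 0, 0, 0, 0, 1], [0, 0, 0, 0, 0, 0, 1], [0, 0, 0, 0, 0, 0, 1], [0, 0, 0, 0, 0, 0, 1], [0, 0, 0, 0, 0, 0, 1], [0, 0, 0, 0, 0, 0, 1], [0, 0, 0, 0, 0, 0, 1]],
  ],
)

```text
clock: 6.4
position: [0.6033, -0.231, -0.0089]
ee_rot: [3.037, 0.803, 0.001]
force: [-0.7, -0.4, 3.9]
width: 0.255
gripper_force: 30.0
```

```bash
python3 plan.py '[[0.603,-0.231,0.18,29.6],[0.4585,0.0125,0.18,69.3]]'
```

```text
t 6.4 pos [ 0.6033 -0.231  -0.0089] head 29.6 F [-0.7 -0.4  3.9] w 23.5 gf 30.0 q [ 0.4   0.68 -0.17  1.69  0.15  0.78 -0.9 ]
  move [-0.0002, -0.0001, -0.1889] [0.0006, -0.0003, 0.0002] rows>=4.5
  move [-0.0054, -0.2831, 0.0] [0.0, 0.0, -0.6929] rows>=6.8
```

jog_arm(
  motion=[
    [[0, 0, -0.03, 0, 0, 0, 1], [0, 0, -0.06, 0, 0, 0, 1], [0, 0, -0.1, 0, 0, 0, 1], [0, 0, -0.14, 0, 0, 0, 1], [0, 0, -0.17, 0, 0, 0, 1], [0, 0, -0.189, 0, 0, 0, 1], [0, 0, -0.189, 0, 0, 0, 1]],
  ],
)

```text
clock: 6.98
position: [0.6054, -0.2315, 0.1845]
ee_rot: [3.034, 0.801, 0.01]
force: [1.2, 0.1, -2.4]
width: 0.258
gripper_force: 30.0
```

jog_arm(
  motion=[
    [[-0.001, -0.03, 0, 0, 0, -0.08, 1], [-0.001, -0.06, 0, 0, 0, -0.16, 1], [-0.002, -0.09, 0, 0, 0, -0.24, 1], [-0.002, -0.12, 0, 0, 0, -0.32, 1], [-0.003, -0.15, 0, 0, 0, -0.4, 1], [-0.004, -0.18, 0, 0, 0, -0.48, 1], [-0.004, -0.21, 0, 0, 0, -0.56, 1], [-0.005, -0.24, 0, 0, 0, -0.63, 1], [-0.0054, -0.265, 0, 0, 0, -0.693, 1], [-0.0054, -0.283, 0, 0, 0, -0.693, 1]],
  ],
)

```text
clock: 7.82
position: [0.4559, 0.0144, 0.1781]
ee_rot: [-2.577, -1.793, 0.003]
force: [-0.8, -0.6, -2.5]
width: 0.258
gripper_force: 30.0
```

jog_arm(
  motion=[
    [[0, 0, 0.02, 0, 0, 0, 1], [0, 0, 0.04, 0, 0, 0, 1], [0, 0, 0.05, 0, 0, 0, 1], [0, 0, 0.05, 0, 0, 0, 1], [0, 0, 0.05, 0, 0, 0, 1]],
  ],
)

```text
clock: 8.23
position: [0.4577, 0.0123, 0.1288]
ee_rot: [-2.583, -1.785, 0.003]
force: [0.2, 0.0, -2.3]
width: 0.263
gripper_force: 30.0
```

```bash
python3 -c "
from h import *
a=snap('side','p1.png')[170:290,300:430,::-1]; b=snap('top','p1t.png')[230:350,280:410,::-1]
a=cv2.convertScaleAbs(a,alpha=1.8);b=cv2.convertScaleAbs(b,alpha=1.5)
cv2.imwrite('pics/p1c.png',cv2.resize(np.hstack([a,b]),None,fx=3,fy=3,interpolation=cv2.INTER_CUBIC))"
python3 plan.py '[]'
```

```text
t 8.33 pos [0.459  0.0124 0.13  ] head 69.3 F [-0.  -0.1 -1.9] w 23.7 gf 30.0 q [ 0.24  0.27 -0.46  2.01  0.15  0.89 -0.67]
```

View pics/p1c.png

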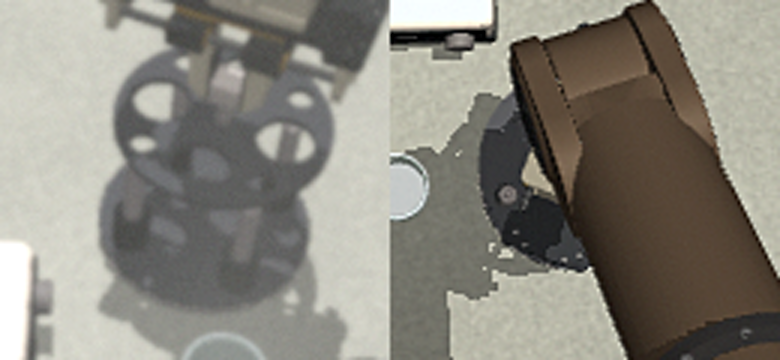

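jog_arm(
  motion=[
    [[0, 0, 0.008, 0, 0, 0, 1], [0, 0, 0.016, 0, 0, 0, 1], [0, 0, 0.022, 0, 0, 0, 1], [0, 0, 0.028, 0, 0, 0, 1], [0, 0, 0.028, 0, 0, 0, 1]],
  ],
)

```text
clock: 8.75
position: [0.4594, 0.0118, 0.1012]
ee_rot: [2.584, 1.785, 0.001]
force: [1.5, -2.7, 0.1]
width: 0.261
gripper_force: 30.0
```

jog_arm(
  motion=[
    [[0, 0, 0.003, 0, 0, 0, 1], [0, 0, 0.006, 0, 0, 0, 1], [0, 0, 0.009, 0, 0, 0, 1], [0, 0, 0.009, 0, 0, 0, 1]],
  ],
)

```text
clock: 9.08
position: [0.4585, 0.0116, 0.0918]
ee_rot: [2.585, 1.785, -0.001]
force: [2.1, -4.7, -5.7]
width: 0.257
gripper_force: 30.1
```

jog_arm(
  motion=[
    [[-0.0012, 0.001, 0, 0, 0, 0, 1], [-0.0012, 0.001, 0, 0, 0, 0, 1], [-0.0012, 0.001, 0.0, 0, 0, 0, 1]],
  ],
)

```text
clock: 9.33
position: [0.4587, 0.0111, 0.0923]
ee_rot: [-2.584, -1.786, 0.001]
force: [0.3, -1.7, -4.4]
width: 0.259
gripper_force: 30.0
```

jog_arm(
  motion=[
    [[0, 0, 0.006, 0, 0, 0, 1], [0, 0, 0.012, 0, 0, 0, 1], [0, 0, 0.018, 0, 0, 0, 1], [0, 0, 0.024, 0, 0, 0, 1], [0, 0, 0.024, 0, 0, 0, 1]],
  ],
)

```text
clock: 9.75
position: [0.4586, 0.0112, 0.0673]
ee_rot: [-2.583, -1.786, 0.001]
force: [2.4, -1.5, -4.5]
width: 0.26
gripper_force: 30.0
```

jog_arm(
  motion=[
    [[-0.0003, 0.0006, 0.005, 0, 0, 0, 1], [-0.0003, 0.0006, 0.01, 0, 0, 0, 1], [-0.0003, 0.0006, 0.015, 0, 0, 0, 1], [-0.0003, 0.0006, 0.019, 0, 0, 0, 1], [-0.0003, 0.0006, 0.022, 0, 0, 0, 1], [-0.0003, 0.0006, 0.022, 0, 0, 0, 1]],
  ],
)

```text
clock: 10.25
position: [0.4592, 0.0107, 0.0459]
ee_rot: [-2.583, -1.786, 0.001]
force: [0.8, -1.0, -3.6]
width: 0.26
gripper_force: 30.0
```

jog_arm(
  motion=[
    [[0, 0, 0.002, 0, 0, 0, 1], [0, 0, 0.004, 0, 0, 0, 1], [0, 0, 0.004, 0, 0, 0, 1]],
  ],
)

```text
clock: 10.5
position: [0.4602, 0.011, 0.0428]
ee_rot: [2.584, 1.786, 0.002]
force: [0.9, -0.1, 0.1]
width: 0.26
gripper_force: 30.0
```

jog_arm(
  motion=[
    [[0, 0, 0.0015, 0, 0, 0, 1], [0, 0, 0.0015, 0, 0, 0, 1], [0, 0, 0.0015, 0, 0, 0, 1]],
  ],
)

```text
clock: 10.75
position: [0.4604, 0.0109, 0.0424]
ee_rot: [2.583, 1.786, 0.003]
force: [-3.8, -0.8, 16.6]
width: 0.258
gripper_force: 30.0
```

jog_arm(
  motion=[
    [[0, 0, -0.001, 0, 0, 0, -0.1], [0, 0, -0.001, 0, 0, 0, -0.1], [0, 0, -0.001, 0, 0, 0, -0.1], [0, 0, -0.001, 0, 0, 0, -0.1], [0, 0, -0.001, 0, 0, 0, -0.1], [0, 0, -0.02, 0, 0, 0, -0.1], [0, 0, -0.06, 0, 0, 0, -0.1], [0, 0, -0.1, 0, 0, 0, -0.1], [0, 0, -0.14, 0, 0, 0, -0.1], [0, 0, -0.16, 0, 0, 0, -0.1]],
  ],
)

```text
clock: 11.58
position: [0.4611, 0.0111, 0.2054]
ee_rot: [2.582, 1.786, 0.007]
force: [1.6, -0.0, 0.0]
width: 0.547
gripper_force: 0.0
```

```bash
python3 plan.py '[[0.39,0.10,0.25,70],[0.36,0.19,0.25,141]]'
```

```text
t 11.58 pos [0.4611 0.0111 0.2054] head 69.3 F [ 1.6 -0.   0. ] w 50.3 gf 0.0 q [ 0.27  0.19 -0.48  1.9   0.1   1.07 -0.6 ]
  move [0.0582, -0.0977, -0.0449] [0.0045, -0.0021, -0.0116] rows>=2.9
  move [0.0743, -0.059, 0.0] [0.0, 0.0, -1.2392] rows>=9.9
```

```bash
cat > caps.py <<'E'
from h import *
from scipy.optimize import minimize
def hull(n,x,y,z0,z1,r,sc=8,box=None):
    a=np.linspace(0,2*np.pi,40); P=np.array([proj(n,[x+r*np.cos(t),y+r*np.sin(t),z]) for z in(z0,z1) for t in a])
    return cv2.convexHull(((P-box[:2])*sc).astype(np.float32))
def fitcap(n,im,x,y,z0=.07,z1=.094,r=.014,w=14,show=False):
    c=proj(n,[x,y,z1]); b=np.round(c-w).astype(int); g=im[b[1]:b[1]+2*w,b[0]:b[0]+2*w].astype(np.float32)
    s=6; G=cv2.resize(g.max(2),None,fx=s,fy=s,interpolation=cv2.INTER_LINEAR)
    def cost(p):
        m=np.zeros(G.shape,np.uint8); H=hull(n,p[0],p[1],z0,z1,r,s,b-0.0)
        cv2.fillConvexPoly(m,np.round(H+s/2-.5).astype(int),1); d=cv2.dilate(m,np.ones((13,13)))-m
        return G[d>0].mean()-G[m>0].mean()
    best=min(((cost((x+i*.001,y+j*.001)),x+i*.001,y+j*.001) for i in range(-8,9) for j in range(-8,9)))
    return best
E
python3 - <<'E'
from caps import *
B=[(.386,.238),(.4165,.279),(.45,.319),(.4825,.3585)]
for n in("top","side"):
    im=cv2.imread(f"pics/{n}0.png")
    for x,y in B:
        c,u,v=fitcap(n,im,x,y); print(n,round(c,1),round(u,4),round(v,4))
E
python3 plan.py '[]'
```

```text
top -85.6 0.387 0.239
top -81.9 0.4165 0.282
top -74.4 0.452 0.325
top -73.9 0.4835 0.3595
side -28.3 0.388 0.238
side -38.4 0.4185 0.28
side -35.6 0.451 0.32
side -37.2 0.4845 0.3585
t 11.58 pos [0.4611 0.0111 0.2054] head 69.3 F [ 1.6 -0.   0. ] w 50.3 gf 0.0 q [ 0.27  0.19 -0.48  1.9   0.1   1.07 -0.6 ]
```

```bash
python3 plan.py '[[0.3875,0.2385,0.12,51.1],[0.3875,0.2385,0.022,51.1],[0.3875,0.2385,0.2,51.1],[0.674,0.141,0.2,51.1],[0.674,0.141,0.135,51.1]]'
```

```text
t 11.58 pos [0.4611 0.0111 0.2054] head 69.3 F [ 1.6 -0.   0. ] w 50.3 gf 0.0 q [ 0.27  0.19 -0.48  1.9   0.1   1.07 -0.6 ]
  move [0.1866, -0.1494, 0.0852] [0.0041, -0.0028, 0.3183] rows>=6.1
  move [0.0, 0.0, 0.098] [0.0, 0.0, 0.0] rows>=2.4
  move [0.0, 0.0, -0.178] [0.0, 0.0, 0.0] rows>=4.3
  move [0.104, 0.2842, 0.0] [0.0, 0.0, 0.0] rows>=7.3
  move [0.0, 0.0, 0.065] [0.0, 0.0, 0.0] rows>=1.6
```

jog_arm(
  motion=[
    [[0.1866, -0.1494, 0.03, 0, 0, 0.318, -0.1], [0.1866, -0.1494, 0.03, 0, 0, 0.318, -0.1], [0.1866, -0.1494, 0.03, 0, 0, 0.318, -0.1], [0.1866, -0.1494, 0.05, 0, 0, 0.318, -0.1], [0.1866, -0.1494, 0.085, 0, 0, 0.318, -0.1], [0.1866, -0.1494, 0.085, 0, 0, 0.318, -0.1], [0.1866, -0.1494, 0.085, 0, 0, 0.318, -0.1], [0.1866, -0.1494, 0.085, 0, 0, 0.318, -0.1], [0.1866, -0.1494, 0.085, 0, 0, 0.318, -0.1]],
  ],
)

```text
clock: 12.33
position: [0.3844, 0.2386, 0.1152]
ee_rot: [-2.832, -1.36, 0.004]
force: [0.6, -1.0, -0.4]
width: 0.546
gripper_force: 0.0
```

```bash
python3 - <<'E'
from plan import *
a=snap('side','b1.png')[270:400,330:460,::-1]; b=snap('top','b1t.png')[180:340,250:510,::-1]
a=cv2.convertScaleAbs(a,alpha=1.6)
b=cv2.resize(b,None,fx=2,fy=2,interpolation=cv2.INTER_CUBIC); a=cv2.resize(a,(264,320)); 
cv2.imwrite('pics/b1c.png',np.hstack([a,b]))
plan([[0.3875,0.2385,0.022,51.1]])
E
```

```text
t 12.43 pos [0.3861 0.2371 0.1162] head 51.1 F [-0.1 -0.6 -0.5] w 50.6 gf 0.0 q [-0.2   0.3  -0.57  2.03  0.21  0.87 -1.57]
  move [0.002, 0.0002, 0.0942] [0.0004, 0.0004, -0.0008] rows>=2.3
```

View pics/b1c.png

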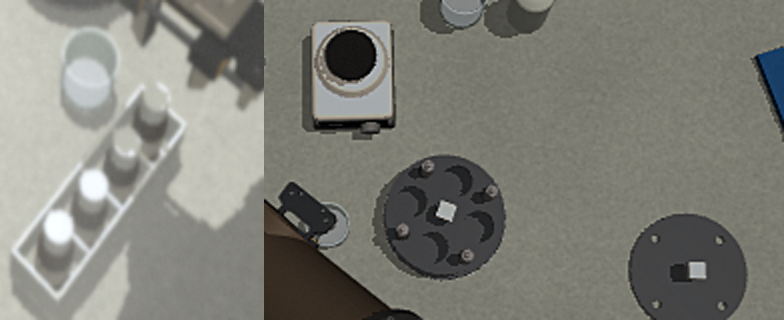

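jog_arm(
  motion=[
    [[0.002, 0, 0.03, 0, 0, 0, -0.1], [0.002, 0, 0.06, 0, 0, 0, -0.1], [0.002, 0, 0.08, 0, 0, 0, -0.1], [0.002, 0, 0.094, 0, 0, 0, -0.1], [0.002, 0, 0.094, 0, 0, 0, -0.1], [0.002, 0, 0.094, 0, 0, 0, 1], [0.002, 0, 0.094, 0, 0, 0, 1], [0.002, 0, 0.094, 0, 0, 0, 1], [0.002, 0, 0.094, 0, 0, 0, 1], [0.002, 0, 0.094, 0, 0, 0, 1]],
  ],
  force=40,
)

```text
clock: 13.27
position: [0.3879, 0.2397, 0.0231]
ee_rot: [2.835, 1.354, 0.004]
force: [0.8, -1.3, 7.0]
width: 0.301
gripper_force: 37.7
```

jog_arm(
  motion=[
    [[0, 0, 0, 0, 0, 0, 1]],
  ],
)

```text
clock: 13.35
position: [0.388, 0.2397, 0.0231]
ee_rot: [2.835, 1.354, 0.003]
force: [1.1, -1.4, 8.4]
width: 0.3
gripper_force: 37.7
```

```bash
python3 - <<'E'
from plan import *
from caps import fitcap
im=cv2.imread("pics/b1t.png")
# post tips: bright small; block top
g=im.max(2)
for x,y in [(.4597+.066*np.cos(np.radians(69.3+45+90*k)),.0112+.066*np.sin(np.radians(69.3+45+90*k))) for k in range(4)]:
    p=proj("top",[x,y,.120]); b=np.round(p).astype(int)-5; w=g[b[1]:b[1]+11,b[0]:b[0]+11].astype(float); w=np.clip(w-110,0,None)
    yy,xx=np.mgrid[0:11,0:11]; print("post pred",np.round(p,1),"seen",np.round([(w*xx).sum()/w.sum()+b[0],(w*yy).sum()/w.sum()+b[1]],1))
p=proj("top",[.4597,.0112,.103]); b=np.round(p).astype(int)-8; w=np.clip(g[b[1]:b[1]+17,b[0]:b[0]+17].astype(float)-150,0,60); yy,xx=np.mgrid[0:17,0:17]
q=np.array([(w*xx).sum()/w.sum()+b[0],(w*yy).sum()/w.sum()+b[1]]); print("block pred",p,"seen",q,atz("top",q,.103))
plan([[0.3875,0.2385,0.2,51.1]])
E
```

```text
post pred [318.7 294.3] seen [319.8 294.1]
post pred [351.7 306.4] seen [351.8 307.2]
post pred [363.2 273.7] seen [365.7 272.6]
post pred [330.7 261.9] seen [330.5 259.5]
block pred [340.77845867 284.63759016] seen [340.73613445 285.09635854] [0.45845363 0.01133611 0.103     ]
t 13.35 pos [0.388  0.2397 0.0231] head 51.1 F [ 1.1 -1.4  8.4] w 27.6 gf 37.7 q [-0.28  0.44 -0.5   2.13  0.35  0.65 -1.7 ]
  move [-0.0009, 0.0006, -0.1769] [0.0012, -0.0019, -0.0006] rows>=4.2
```

jog_arm(
  motion=[
    [[0, 0, -0.03, 0, 0, 0, 1], [0, 0, -0.07, 0, 0, 0, 1], [0, 0, -0.11, 0, 0, 0, 1], [0, 0, -0.15, 0, 0, 0, 1], [0, 0, -0.177, 0, 0, 0, 1], [0, 0, -0.177, 0, 0, 0, 1]],
  ],
)

```text
clock: 13.85
position: [0.3893, 0.2417, 0.2049]
ee_rot: [-2.834, -1.355, -0.015]
force: [1.2, 0.7, -0.8]
width: 0.301
gripper_force: 38.0
```

jog_arm(
  motion=[
    [[0.013, 0.035, 0, 0, 0, 0, 1], [0.026, 0.07, 0, 0, 0, 0, 1], [0.039, 0.106, 0, 0, 0, 0, 1], [0.052, 0.142, 0, 0, 0, 0, 1], [0.065, 0.178, 0, 0, 0, 0, 1], [0.078, 0.213, 0, 0, 0, 0, 1], [0.091, 0.249, 0, 0, 0, 0, 1], [0.104, 0.27, 0, 0, 0, 0, 1], [0.104, 0.284, 0, 0, 0, 0, 1], [0.104, 0.284, 0, 0, 0, 0, 1]],
  ],
)

```text
clock: 14.68
position: [0.6753, 0.1387, 0.1969]
ee_rot: [2.836, 1.349, -0.003]
force: [-0.5, -0.5, -1.3]
width: 0.299
gripper_force: 38.0
```

jog_arm(
  motion=[
    [[0, 0, 0.03, 0, 0, 0, 1], [0, 0, 0.05, 0, 0, 0, 1], [0, 0, 0.06, 0, 0, 0, 1], [0, 0, 0.06, 0, 0, 0, 1], [0, 0, 0.06, 0, 0, 0, 1]],
  ],
)

```text
clock: 15.1
position: [0.6726, 0.1424, 0.1392]
ee_rot: [-2.834, -1.356, 0.001]
force: [-0.3, 1.3, -0.9]
width: 0.298
gripper_force: 38.0
```

```bash
python3 - <<'E'
from plan import *
from caps import fitcap
plan([[0.674,0.141,0.135,51.1]])
s=observe()
for n in("top","side"):
    im=snap(n,"mx_%s.png"%n); print(n,[(round(x["p"],2),np.round(x["pixel"]).tolist()) for x in silhouettes("bottle1",n)[:4]])
print(proj("top",[*s["position"][:2],.2]),proj("side",[*s["position"][:2],.2]))
E
```

```text
t 15.1 pos [0.6726 0.1424 0.1392] head 51.1 F [-0.3  1.3 -0.9] w 27.4 gf 38.0 q [-0.02  0.62 -0.45  1.43  0.28  1.15 -1.18]
  move [-0.0002, 0.002, 0.0042] [-0.0006, 0.0006, 0.0005] rows>=0.1
top [(0.74, [214.0, 280.0]), (0.72, [242.0, 301.0]), (0.53, [228.0, 289.0]), (0.28, [348.0, 177.0])]
side [(0.78, [356.0, 371.0]), (0.73, [272.0, 249.0]), (0.71, [391.0, 332.0]), (0.59, [378.0, 354.0])]
[290.89617952 199.75186818] [271.6642694  231.31900132]
```

jog_arm(
  motion=[
    [[0, 0, 0.004, 0, 0, 0, 1], [0, 0, 0.008, 0, 0, 0, 1], [0, 0, 0.008, 0, 0, 0, 1], [0, 0, 0.008, 0, 0, 0, 1]],
  ],
)

```text
clock: 15.63
position: [0.6739, 0.1422, 0.1317]
ee_rot: [2.834, 1.354, 0.003]
force: [1.0, -0.2, 2.8]
width: 0.294
gripper_force: 38.2
```

jog_arm(
  motion=[
    [[0, 0, 0.002, 0, 0, 0, 1], [0, 0, 0.004, 0, 0, 0, 1], [0, 0, 0.005, 0, 0, 0, 1], [0, 0, 0.005, 0, 0, 0, 1]],
  ],
)

```text
clock: 15.97
position: [0.674, 0.1422, 0.1267]
ee_rot: [2.834, 1.354, 0.003]
force: [1.7, 0.7, 7.3]
width: 0.296
gripper_force: 38.4
```

jog_arm(
  motion=[
    [[0, 0, 0.001, 0, 0, 0, 1], [0, 0, 0.002, 0, 0, 0, 1], [0, 0, 0.002, 0, 0, 0, 1]],
  ],
)

```text
clock: 16.22
position: [0.6742, 0.1424, 0.1261]
ee_rot: [2.834, 1.354, 0.004]
force: [-1.7, -0.3, 14.7]
width: 0.3
gripper_force: 38.7
```

jog_arm(
  motion=[
    [[0, 0, 0.001, 0, 0, 0, 1], [0, 0, 0.001, 0, 0, 0, 1], [0, 0, 0.001, 0, 0, 0, 1], [0, 0, 0.001, 0, 0, 0, 1], [0, 0, 0.001, 0, 0, 0, 1], [0, 0, 0.001, 0, 0, 0, 1], [0, 0, 0.001, 0, 0, 0, 1], [0, 0, 0.001, 0, 0, 0, 1], [0, 0, 0.001, 0, 0, 0, 1], [0, 0, 0.001, 0, 0, 0, 1]],
  ],
)

```text
clock: 17.05
position: [0.6744, 0.1425, 0.1261]
ee_rot: [2.834, 1.354, 0.006]
force: [-3.2, -2.7, 20.7]
width: 0.299
gripper_force: 38.9
```

jog_arm(
  motion=[
    [[0, 0, 0, 0, 0, 0, 1], [0, 0, 0, 0, 0, 0, 1], [0, 0, 0, 0, 0, 0, 1], [0, 0, 0, 0, 0, 0, 1], [0, 0, 0, 0, 0, 0, 1], [0, 0, 0, 0, 0, 0, 1], [0, 0, 0, 0, 0, 0, 1], [0, 0, 0, 0, 0, 0, 1], [0, 0, 0, 0, 0, 0, 1], [0, 0, 0, 0, 0, 0, 1]],
  ],
)

```text
clock: 17.88
position: [0.6744, 0.1425, 0.1261]
ee_rot: [2.834, 1.354, 0.006]
force: [-3.4, -0.8, 20.5]
width: 0.297
gripper_force: 38.9
```

jog_arm(
  motion=[
    [[0, 0, 0, 0, 0, 0, 1], [0, 0, 0, 0, 0, 0, 1], [0, 0, 0, 0, 0, 0, 1], [0, 0, 0, 0, 0, 0, 1], [0, 0, 0, 0, 0, 0, 1], [0, 0, 0, 0, 0, 0, 1], [0, 0, 0, 0, 0, 0, 1], [0, 0, 0, 0, 0, 0, 1], [0, 0, 0, 0, 0, 0, 1], [0, 0, 0, 0, 0, 0, 1]],
  ],
)

```text
clock: 18.72
position: [0.6744, 0.1425, 0.1261]
ee_rot: [2.834, 1.354, 0.006]
force: [-3.5, -0.7, 20.1]
width: 0.3
gripper_force: 38.9
```

jog_arm(
  motion=[
    [[0, 0, 0, 0, 0, 0, 1], [0, 0, 0, 0, 0, 0, 1], [0, 0, 0, 0, 0, 0, 1], [0, 0, 0, 0, 0, 0, 1], [0, 0, 0, 0, 0, 0, 1], [0, 0, 0, 0, 0, 0, 1], [0, 0, 0, 0, 0, 0, 1], [0, 0, 0, 0, 0, 0, 1], [0, 0, 0, 0, 0, 0, 1], [0, 0, 0, 0, 0, 0, 1]],
  ],
)

```text
clock: 19.55
position: [0.6744, 0.1425, 0.1261]
ee_rot: [2.834, 1.354, 0.006]
force: [-2.3, -1.7, 20.2]
width: 0.301
gripper_force: 38.9
```

jog_arm(
  motion=[
    [[0, 0, 0, 0, 0, 0, 1], [0, 0, 0, 0, 0, 0, 1], [0, 0, 0, 0, 0, 0, 1], [0, 0, 0, 0, 0, 0, 1], [0, 0, 0, 0, 0, 0, 1], [0, 0, 0, 0, 0, 0, 1], [0, 0, 0, 0, 0, 0, 1], [0, 0, 0, 0, 0, 0, 1], [0, 0, 0, 0, 0, 0, 1], [0, 0, 0, 0, 0, 0, 1]],
  ],
)

```text
clock: 20.38
position: [0.6744, 0.1425, 0.1261]
ee_rot: [2.834, 1.354, 0.006]
force: [-2.4, -0.5, 19.5]
width: 0.299
gripper_force: 38.9
```

jog_arm(
  motion=[
    [[0, 0, 0, 0, 0, 0, 1], [0, 0, 0, 0, 0, 0, 1], [0, 0, 0, 0, 0, 0, 1], [0, 0, 0, 0, 0, 0, 1], [0, 0, 0, 0, 0, 0, 1]],
  ],
)

```text
clock: 20.8
position: [0.6744, 0.1425, 0.1261]
ee_rot: [2.834, 1.354, 0.006]
force: [-3.3, -1.5, 21.1]
width: 0.3
gripper_force: 38.9
```

```bash
python3 plan.py '[[0.674,0.142,0.20,51.1],[0.5058,-0.0065,0.20,24.3],[0.5058,-0.0065,0.06,24.3]]'
```

```text
t 20.8 pos [0.6744 0.1425 0.1261] head 51.1 F [-3.3 -1.5 21.1] w 27.6 gf 38.9 q [-0.02  0.63 -0.45  1.45  0.29  1.12 -1.19]
  move [-0.0004, 0.0002, -0.074] [0.0023, -0.0029, -0.0004] rows>=1.8
  move [-0.2212, -0.0376, 0.0] [0.0, 0.0, 0.4677] rows>=5.4
  move [0.0, 0.0, 0.14] [0.0, 0.0, 0.0] rows>=3.4
```

jog_arm(
  motion=[
    [[0, 0, -0.02, 0, 0, 0, 1], [0, 0, -0.05, 0, 0, 0, 1], [0, 0, -0.077, 0, 0, 0, 1], [0, 0, -0.077, 0, 0, 0, 1], [0, 0, -0.077, 0, 0, 0, 1]],
  ],
)

```text
clock: 21.22
position: [0.6736, 0.1422, 0.2011]
ee_rot: [2.834, 1.355, 0.003]
force: [0.2, 0.4, -0.9]
width: 0.301
gripper_force: 38.1
```

jog_arm(
  motion=[
    [[-0.03, -0.005, 0, 0, 0, 0.06, 1], [-0.06, -0.01, 0, 0, 0, 0.12, 1], [-0.095, -0.016, 0, 0, 0, 0.18, 1], [-0.13, -0.022, 0, 0, 0, 0.25, 1], [-0.16, -0.027, 0, 0, 0, 0.33, 1], [-0.19, -0.032, 0, 0, 0, 0.4, 1], [-0.21, -0.0357, 0, 0, 0, 0.468, 1], [-0.2212, -0.0376, 0, 0, 0, 0.468, 1], [-0.2212, -0.0376, 0, 0, 0, 0.468, 1]],
  ],
)

```text
clock: 21.97
position: [0.5026, -0.0088, 0.199]
ee_rot: [3.071, 0.66, -0.005]
force: [0.2, -0.1, -1.5]
width: 0.303
gripper_force: 38.1
```

jog_arm(
  motion=[
    [[0, 0, 0.03, 0, 0, 0, 1], [0, 0, 0.06, 0, 0, 0, 1], [0, 0, 0.09, 0, 0, 0, 1], [0, 0, 0.11, 0, 0, 0, 1], [0, 0, 0.11, 0, 0, 0, 1], [0, 0, 0.11, 0, 0, 0, 1]],
  ],
)

```text
clock: 22.47
position: [0.5046, -0.0055, 0.0891]
ee_rot: [-3.069, -0.665, 0.004]
force: [1.0, 0.9, -0.0]
width: 0.292
gripper_force: 38.1
```

```bash
python3 - <<'E'
from plan import *
plan([[0.5058,-0.0065,0.06,24.3],[0.5058,-0.0065,0.037,24.3]])
for n in("top","side"):
    im=snap(n,"pl_%s.png"%n)
a=cv2.imread('pics/pl_side.png')[180:290,300:430];b=cv2.imread('pics/pl_top.png')[230:340,280:410]
cv2.imwrite('pics/plc.png',cv2.resize(cv2.convertScaleAbs(np.hstack([a,b]),alpha=1.7),None,fx=3,fy=3,interpolation=cv2.INTER_CUBIC))
E
```

```text
t 22.47 pos [ 0.5046 -0.0055  0.0891] head 24.4 F [ 1.   0.9 -0. ] w 26.9 gf 38.1 q [ 0.19  0.39 -0.37  1.96  0.18  0.83 -1.42]
  move [0.0007, 0.0015, 0.0291] [-0.0019, 0.0024, 0.0024] rows>=0.7
  move [0.0, 0.0, 0.023] [0.0, 0.0, 0.0] rows>=0.6
```

View pics/plc.png

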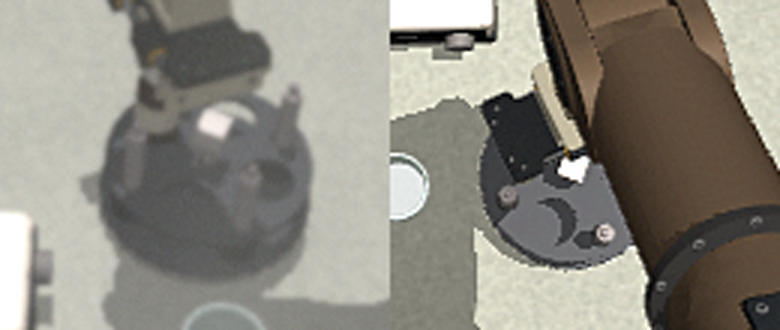

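jog_arm(
  motion=[
    [[0.0, 0, 0.008, 0, 0, 0, 1], [0.0, 0, 0.016, 0, 0, 0, 1], [0.0, 0, 0.022, 0, 0, 0, 1], [0.0, 0, 0.022, 0, 0, 0, 1]],
  ],
)

```text
clock: 22.9
position: [0.5042, -0.0067, 0.0669]
ee_rot: [-3.071, -0.661, 0.003]
force: [-0.8, 0.7, -1.4]
width: 0.296
gripper_force: 38.1
```

jog_arm(
  motion=[
    [[0.0, 0, 0.008, 0, 0, 0, 1], [0.0, 0, 0.014, 0, 0, 0, 1], [0.0, 0, 0.014, 0, 0, 0, 1]],
  ],
)

```text
clock: 23.15
position: [0.5042, -0.0067, 0.0528]
ee_rot: [-3.071, -0.661, 0.003]
force: [-0.6, 0.0, -1.2]
width: 0.301
gripper_force: 38.1
```

jog_arm(
  motion=[
    [[0.0, 0, 0.008, 0, 0, 0, 1], [0.0, 0, 0.014, 0, 0, 0, 1], [0.0, 0, 0.016, 0, 0, 0, 1], [0.0, 0, 0.016, 0, 0, 0, 1]],
  ],
)

```text
clock: 23.48
position: [0.5048, -0.0066, 0.0376]
ee_rot: [-3.071, -0.661, 0.001]
force: [0.4, -0.3, -1.0]
width: 0.299
gripper_force: 38.1
```

jog_arm(
  motion=[
    [[0, 0, 0, 0, 0, 0, -0.1], [0, 0, 0, 0, 0, 0, -0.1], [0, 0, 0, 0, 0, 0, -0.1], [0, 0, 0, 0, 0, 0, -0.1], [0, 0, -0.03, 0, 0, 0, -0.1], [0, 0, -0.07, 0, 0, 0, -0.1], [0, 0, -0.11, 0, 0, 0, -0.1], [0, 0, -0.14, 0, 0, 0, -0.1], [0, 0, -0.16, 0, 0, 0, -0.1], [0, 0, -0.16, 0, 0, 0, -0.1]],
  ],
)

```text
clock: 24.32
position: [0.5078, -0.0061, 0.2029]
ee_rot: [3.07, 0.66, 0.012]
force: [0.2, 1.0, -0.5]
width: 0.55
gripper_force: 0.0
```

```bash
python3 plan.py '[[0.418,0.2805,0.16,51.1],[0.418,0.2805,0.023,51.1]]'
```

```text
t 24.32 pos [ 0.5078 -0.0061  0.2029] head 24.3 F [ 0.2  1.  -0.5] w 50.6 gf 0.0 q [ 0.23  0.26 -0.39  1.81  0.11  1.08 -1.35]
  move [0.0357, -0.2984, 0.0422] [0.0049, -0.0064, -0.4682] rows>=7.3
  move [0.0, 0.0, 0.137] [0.0, 0.0, 0.0] rows>=3.3
```

```bash
cat >> plan.py <<'E'
E
sed -i 's/if __name__.*/if __name__=="__main__": plan(json.loads(sys.argv[1]),*([np.array(json.loads(sys.argv[2])[:3]),down(json.loads(sys.argv[2])[3])] if len(sys.argv)>2 else []))/' plan.py
python3 plan.py '[[0.418,0.2805,0.14,51.1],[0.418,0.2805,0.023,51.1],[0.418,0.2805,0.203,51.1],[0.674,0.142,0.203,51.1],[0.674,0.142,0.134,51.1]]' '[0.505,-0.0066,0.1977,24.4]'
```

```text
t 24.32 pos [ 0.505  -0.0066  0.1977] head 24.4 F [ 0.2  1.  -0.5] w 50.6 gf 0.0 q [ 0.23  0.26 -0.39  1.81  0.11  1.08 -1.35]
  move [0.0394, -0.2974, 0.0577] [0.0, 0.0, -0.466] rows>=7.3
  move [0.0, 0.0, 0.117] [0.0, 0.0, 0.0] rows>=2.8
  move [0.0, 0.0, -0.18] [0.0, 0.0, 0.0] rows>=4.3
  move [0.053, 0.2862, 0.0] [0.0, 0.0, 0.0] rows>=7.0
  move [0.0, 0.0, 0.069] [0.0, 0.0, 0.0] rows>=1.7
```

jog_arm(
  motion=[
    [[0.0394, -0.2974, 0, 0, 0, -0.466, -0.1], [0.0394, -0.2974, 0, 0, 0, -0.466, -0.1], [0.0394, -0.2974, 0, 0, 0, -0.466, -0.1], [0.0394, -0.2974, 0, 0, 0, -0.466, -0.1], [0.0394, -0.2974, 0, 0, 0, -0.466, -0.1], [0.0394, -0.2974, 0, 0, 0, -0.466, -0.1], [0.0394, -0.2974, 0.0577, 0, 0, -0.466, -0.1], [0.0394, -0.2974, 0.0577, 0, 0, -0.466, -0.1], [0.0394, -0.2974, 0.0577, 0, 0, -0.466, -0.1], [0.0394, -0.2974, 0.0577, 0, 0, -0.466, -0.1]],
  ],
)

```text
clock: 25.15
position: [0.4169, 0.2811, 0.1388]
ee_rot: [-2.834, -1.357, 0.006]
force: [-0.2, -0.3, 0.4]
width: 0.55
gripper_force: 0.0
```

jog_arm(
  motion=[
    [[0, 0, 0, 0, 0, 0, -0.1], [0, 0, 0, 0, 0, 0, -0.1], [0, 0, 0, 0, 0, 0, -0.1]],
  ],
)

```text
clock: 25.4
position: [0.4198, 0.2799, 0.1412]
ee_rot: [2.837, 1.349, 0.002]
force: [0.4, 0.4, -0.5]
width: 0.554
gripper_force: 0.0
```

```bash
python3 plan.py '[[0.418,0.2805,0.023,51.1]]'
```

```text
t 25.4 pos [0.4198 0.2799 0.1412] head 50.8 F [ 0.4  0.4 -0.5] w 50.9 gf 0.0 q [-0.22  0.36 -0.6   1.89  0.24  0.97 -1.62]
  move [-0.0008, -0.0019, 0.1182] [0.001, -0.0012, -0.0044] rows>=2.8
```

jog_arm(
  motion=[
    [[0, -0.001, 0.03, 0, 0, 0, -0.1], [0, -0.001, 0.07, 0, 0, 0, -0.1], [0, -0.001, 0.1, 0, 0, 0, -0.1], [0, -0.001, 0.118, 0, 0, 0, -0.1], [0, -0.001, 0.118, 0, 0, 0, -0.1], [0, -0.001, 0.118, 0, 0, 0, 1], [0, -0.001, 0.118, 0, 0, 0, 1], [0, -0.001, 0.118, 0, 0, 0, 1], [0, -0.001, 0.118, 0, 0, 0, 1], [0, -0.001, 0.118, 0, 0, 0, 1]],
  ],
)

```text
clock: 26.23
position: [0.4189, 0.2822, 0.0238]
ee_rot: [-2.836, -1.351, -0.004]
force: [-0.5, 0.3, 7.6]
width: 0.295
gripper_force: 38.2
```

jog_arm(
  motion=[
    [[0, 0, 0, 0, 0, 0, 1], [0, 0, 0, 0, 0, 0, 1]],
  ],
)

```text
clock: 26.4
position: [0.4189, 0.2822, 0.0238]
ee_rot: [-2.836, -1.352, -0.004]
force: [-0.9, -1.3, 8.8]
width: 0.3
gripper_force: 38.2
```

jog_arm(
  motion=[
    [[0, 0, -0.03, 0, 0, 0, 1], [0, 0, -0.07, 0, 0, 0, 1], [0, 0, -0.11, 0, 0, 0, 1], [0, 0, -0.15, 0, 0, 0, 1], [0, 0, -0.18, 0, 0, 0, 1], [0, 0, -0.18, 0, 0, 0, 1]],
  ],
)

```text
clock: 26.9
position: [0.4203, 0.284, 0.2091]
ee_rot: [-2.835, -1.352, -0.016]
force: [1.3, 1.0, -1.1]
width: 0.3
gripper_force: 38.5
```

jog_arm(
  motion=[
    [[0.0066, 0.0358, 0, 0, 0, 0, 1], [0.0132, 0.0716, 0, 0, 0, 0, 1], [0.02, 0.1073, 0, 0, 0, 0, 1], [0.0265, 0.1431, 0, 0, 0, 0, 1], [0.0331, 0.1789, 0, 0, 0, 0, 1], [0.0397, 0.2146, 0, 0, 0, 0, 1], [0.0464, 0.2504, 0, 0, 0, 0, 1], [0.051, 0.275, 0, 0, 0, 0, 1], [0.053, 0.2862, 0, 0, 0, 0, 1], [0.053, 0.2862, 0, 0, 0, 0, 1]],
  ],
)

```text
clock: 27.73
position: [0.6754, 0.1394, 0.201]
ee_rot: [2.838, 1.346, -0.002]
force: [-0.1, -0.9, -0.6]
width: 0.298
gripper_force: 38.5
```

jog_arm(
  motion=[
    [[0, 0, 0.03, 0, 0, 0, 1], [0, 0, 0.05, 0, 0, 0, 1], [0, 0, 0.064, 0, 0, 0, 1], [0, 0, 0.064, 0, 0, 0, 1], [0, 0, 0.064, 0, 0, 0, 1]],
  ],
)

```text
clock: 28.15
position: [0.6723, 0.1435, 0.1384]
ee_rot: [-2.834, -1.354, 0.002]
force: [-0.1, 0.8, -0.3]
width: 0.296
gripper_force: 38.6
```

```bash
python3 plan.py '[[0.674,0.142,0.123,51.1]]'
```

```text
t 28.15 pos [0.6723 0.1435 0.1384] head 51.1 F [-0.1  0.8 -0.3] w 27.2 gf 38.6 q [ 0.01  0.63 -0.49  1.43  0.31  1.16 -1.21]
  move [-0.0001, 0.0023, 0.0154] [-0.0013, 0.0007, -0.0005] rows>=0.4
```

jog_arm(
  motion=[
    [[0, 0, 0.003, 0, 0, 0, 1], [0, 0, 0.006, 0, 0, 0, 1], [0, 0, 0.009, 0, 0, 0, 1], [0, 0, 0.012, 0, 0, 0, 1], [0, 0, 0.014, 0, 0, 0, 1], [0, 0, 0.014, 0, 0, 0, 1], [0, 0, 0.014, 0, 0, 0, 1]],
  ],
)

```text
clock: 28.73
position: [0.6744, 0.1435, 0.1269]
ee_rot: [-2.836, -1.352, -0.005]
force: [-4.7, 0.4, 13.1]
width: 0.295
gripper_force: 39.0
```

jog_arm(
  motion=[
    [[0, 0, 0.001, 0, 0, 0, 1], [0, 0, 0.0015, 0, 0, 0, 1], [0, 0, 0.0015, 0, 0, 0, 1]],
  ],
)

```text
clock: 28.98
position: [0.6747, 0.1438, 0.1267]
ee_rot: [2.835, 1.352, 0.007]
force: [-6.5, -0.6, 21.5]
width: 0.298
gripper_force: 39.3
```

Fully down on the stop (21 N). Hold for over 4 s.

jog_arm(
  motion=[
    [[0, 0, 0, 0, 0, 0, 1], [0, 0, 0, 0, 0, 0, 1], [0, 0, 0, 0, 0, 0, 1], [0, 0, 0, 0, 0, 0, 1], [0, 0, 0, 0, 0, 0, 1], [0, 0, 0, 0, 0, 0, 1], [0, 0, 0, 0, 0, 0, 1], [0, 0, 0, 0, 0, 0, 1], [0, 0, 0, 0, 0, 0, 1], [0, 0, 0, 0, 0, 0, 1]],
  ],
)

```text
clock: 29.82
position: [0.6747, 0.1438, 0.1267]
ee_rot: [2.835, 1.352, 0.007]
force: [-6.4, -0.2, 21.9]
width: 0.294
gripper_force: 39.3
```

jog_arm(
  motion=[
    [[0, 0, 0, 0, 0, 0, 1], [0, 0, 0, 0, 0, 0, 1], [0, 0, 0, 0, 0, 0, 1], [0, 0, 0, 0, 0, 0, 1], [0, 0, 0, 0, 0, 0, 1], [0, 0, 0, 0, 0, 0, 1], [0, 0, 0, 0, 0, 0, 1], [0, 0, 0, 0, 0, 0, 1], [0, 0, 0, 0, 0, 0, 1], [0, 0, 0, 0, 0, 0, 1]],
  ],
)

```text
clock: 30.65
position: [0.6747, 0.1437, 0.1267]
ee_rot: [2.835, 1.352, 0.007]
force: [-6.4, -1.0, 21.5]
width: 0.293
gripper_force: 39.3
```

jog_arm(
  motion=[
    [[0, 0, 0, 0, 0, 0, 1], [0, 0, 0, 0, 0, 0, 1], [0, 0, 0, 0, 0, 0, 1], [0, 0, 0, 0, 0, 0, 1], [0, 0, 0, 0, 0, 0, 1], [0, 0, 0, 0, 0, 0, 1], [0, 0, 0, 0, 0, 0, 1], [0, 0, 0, 0, 0, 0, 1], [0, 0, 0, 0, 0, 0, 1], [0, 0, 0, 0, 0, 0, 1]],
  ],
)

```text
clock: 31.48
position: [0.6747, 0.1438, 0.1267]
ee_rot: [2.835, 1.352, 0.007]
force: [-6.9, -0.3, 22.2]
width: 0.295
gripper_force: 39.3
```

jog_arm(
  motion=[
    [[0, 0, 0, 0, 0, 0, 1], [0, 0, 0, 0, 0, 0, 1], [0, 0, 0, 0, 0, 0, 1], [0, 0, 0, 0, 0, 0, 1], [0, 0, 0, 0, 0, 0, 1], [0, 0, 0, 0, 0, 0, 1], [0, 0, 0, 0, 0, 0, 1], [0, 0, 0, 0, 0, 0, 1], [0, 0, 0, 0, 0, 0, 1], [0, 0, 0, 0, 0, 0, 1]],
  ],
)

```text
clock: 32.32
position: [0.6747, 0.1437, 0.1267]
ee_rot: [2.835, 1.352, 0.007]
force: [-6.3, -1.0, 22.3]
width: 0.304
gripper_force: 39.3
```

jog_arm(
  motion=[
    [[0, 0, 0, 0, 0, 0, 1], [0, 0, 0, 0, 0, 0, 1], [0, 0, 0, 0, 0, 0, 1], [0, 0, 0, 0, 0, 0, 1], [0, 0, 0, 0, 0, 0, 1], [0, 0, 0, 0, 0, 0, 1], [0, 0, 0, 0, 0, 0, 1], [0, 0, 0, 0, 0, 0, 1], [0, 0, 0, 0, 0, 0, 1], [0, 0, 0, 0, 0, 0, 1]],
  ],
)

```text
clock: 33.15
position: [0.6747, 0.1438, 0.1267]
ee_rot: [2.835, 1.352, 0.007]
force: [-6.7, 0.3, 21.4]
width: 0.3
gripper_force: 39.3
```

jog_arm(
  motion=[
    [[0, 0, 0, 0, 0, 0, 1], [0, 0, 0, 0, 0, 0, 1], [0, 0, 0, 0, 0, 0, 1]],
  ],
)

```text
clock: 33.4
position: [0.6747, 0.1438, 0.1267]
ee_rot: [2.835, 1.352, 0.007]
force: [-6.6, -0.3, 20.6]
width: 0.3
gripper_force: 39.3
```

```bash
python3 plan.py '[[0.674,0.142,0.20,51.1],[0.4417,-0.0355,0.20,24.3],[0.4417,-0.0355,0.09,24.3]]' '[0.674,0.1425,0.124,51.1]'
```

```text
t 33.4 pos [0.674  0.1425 0.124 ] head 51.1 F [-6.6 -0.3 20.6] w 27.6 gf 39.3 q [ 0.01  0.64 -0.49  1.44  0.31  1.13 -1.21]
  move [-0.0004, 0.0003, -0.076] [0.0, 0.0, 0.0] rows>=1.8
  move [-0.284, -0.0693, 0.0] [0.0, 0.0, 0.4677] rows>=7.0
  move [0.0, 0.0, 0.11] [0.0, 0.0, 0.0] rows>=2.6
```

jog_arm(
  motion=[
    [[0, 0, -0.02, 0, 0, 0, 1], [0, 0, -0.05, 0, 0, 0, 1], [0, 0, -0.076, 0, 0, 0, 1], [0, 0, -0.076, 0, 0, 0, 1]],
  ],
)

```text
clock: 33.73
position: [0.6763, 0.1436, 0.2051]
ee_rot: [2.835, 1.351, 0.013]
force: [0.4, 0.3, -0.5]
width: 0.296
gripper_force: 38.6
```

jog_arm(
  motion=[
    [[-0.035, -0.0085, 0, 0, 0, 0.06, 1], [-0.07, -0.017, 0, 0, 0, 0.12, 1], [-0.105, -0.0256, 0, 0, 0, 0.18, 1], [-0.14, -0.0342, 0, 0, 0, 0.24, 1], [-0.175, -0.0427, 0, 0, 0, 0.3, 1], [-0.21, -0.0512, 0, 0, 0, 0.36, 1], [-0.245, -0.0598, 0, 0, 0, 0.42, 1], [-0.27, -0.066, 0, 0, 0, 0.468, 1], [-0.284, -0.0693, 0, 0, 0, 0.468, 1], [-0.284, -0.0693, 0, 0, 0, 0.468, 1]],
  ],
)

```text
clock: 34.57
position: [0.4382, -0.0373, 0.1987]
ee_rot: [3.071, 0.652, -0.003]
force: [-0.1, -1.6, -1.0]
width: 0.299
gripper_force: 38.7
```

jog_arm(
  motion=[
    [[0, 0, 0.03, 0, 0, 0, 1], [0, 0, 0.06, 0, 0, 0, 1], [0, 0, 0.09, 0, 0, 0, 1], [0, 0, 0.11, 0, 0, 0, 1], [0, 0, 0.11, 0, 0, 0, 1], [0, 0, 0.11, 0, 0, 0, 1], [0, 0, 0.11, 0, 0, 0, 1]],
  ],
)

```text
clock: 35.15
position: [0.4422, -0.0341, 0.0899]
ee_rot: [3.072, 0.659, 0.002]
force: [0.9, -0.4, -0.8]
width: 0.296
gripper_force: 38.7
```

```bash
python3 plan.py '[[0.4415,-0.0355,0.066,24.3]]'
```

```text
t 35.15 pos [ 0.4422 -0.0341  0.0899] head 24.2 F [ 0.9 -0.4 -0.8] w 27.2 gf 38.7 q [ 0.3   0.3  -0.42  2.09  0.17  0.78 -1.37]
  move [-0.0012, 0.0009, 0.0239] [0.0004, -0.0015, -0.0017] rows>=0.6
```

jog_arm(
  motion=[
    [[-0.0008, 0.0006, 0.008, 0, 0, 0, 1], [-0.0008, 0.0006, 0.016, 0, 0, 0, 1], [-0.0008, 0.0006, 0.024, 0, 0, 0, 1], [-0.0008, 0.0006, 0.024, 0, 0, 0, 1]],
  ],
)

```text
clock: 35.48
position: [0.4396, -0.0357, 0.0636]
ee_rot: [-3.072, -0.657, 0.003]
force: [-0.1, 0.8, -1.3]
width: 0.295
gripper_force: 38.7
```

jog_arm(
  motion=[
    [[0.0, 0, 0.008, 0, 0, 0, 1], [0.0, 0, 0.014, 0, 0, 0, 1], [0.0, 0, 0.014, 0, 0, 0, 1]],
  ],
)

```text
clock: 35.73
position: [0.4397, -0.0355, 0.0497]
ee_rot: [-3.072, -0.657, 0.003]
force: [0.3, 0.2, -0.7]
width: 0.296
gripper_force: 38.7
```

jog_arm(
  motion=[
    [[0.0, 0, 0.008, 0, 0, 0, 1], [0.0, 0, 0.0145, 0, 0, 0, 1], [0.0, 0, 0.0145, 0, 0, 0, 1], [0.0, 0, 0.0145, 0, 0, 0, 1]],
  ],
)

```text
clock: 36.07
position: [0.4412, -0.0352, 0.0369]
ee_rot: [3.071, 0.658, 0.002]
force: [-2.6, 0.4, 13.5]
width: 0.298
gripper_force: 49.0
```

jog_arm(
  motion=[
    [[0, 0, -0.001, 0, 0, 0, -0.1], [0, 0, -0.001, 0, 0, 0, -0.1], [0, 0, -0.001, 0, 0, 0, -0.1], [0, 0, -0.001, 0, 0, 0, -0.1], [0, 0, -0.03, 0, 0, 0, -0.1], [0, 0, -0.07, 0, 0, 0, -0.1], [0, 0, -0.11, 0, 0, 0, -0.1], [0, 0, -0.14, 0, 0, 0, -0.1], [0, 0, -0.162, 0, 0, 0, -0.1], [0, 0, -0.162, 0, 0, 0, -0.1]],
  ],
)

```text
clock: 36.9
position: [0.4432, -0.0354, 0.2026]
ee_rot: [3.07, 0.657, 0.011]
force: [0.8, 0.4, 0.2]
width: 0.553
gripper_force: 0.0
```

```bash
python3 plan.py '[[0.4515,0.3215,0.14,51.1],[0.4515,0.3215,0.023,51.1],[0.4515,0.3215,0.203,51.1],[0.674,0.142,0.203,51.1]]' '[0.441,-0.0353,0.197,24.2]'
```

```text
t 36.9 pos [ 0.441  -0.0353  0.197 ] head 24.2 F [0.8 0.4 0.2] w 50.9 gf 0.0 q [ 0.36  0.16 -0.45  1.94  0.08  1.05 -1.27]
  move [0.1558, -0.3211, 0.057] [0.0, 0.0, -0.4695] rows>=8.7
  move [0.0, 0.0, 0.117] [0.0, 0.0, 0.0] rows>=2.8
  move [0.0, 0.0, -0.18] [0.0, 0.0, 0.0] rows>=4.3
  move [0.0, 0.2859, 0.0] [0.0, 0.0, 0.0] rows>=6.9
```

jog_arm(
  motion=[
    [[0.1558, -0.3211, 0, 0, 0, -0.4695, -0.1], [0.1558, -0.3211, 0, 0, 0, -0.4695, -0.1], [0.1558, -0.3211, 0, 0, 0, -0.4695, -0.1], [0.1558, -0.3211, 0, 0, 0, -0.4695, -0.1], [0.1558, -0.3211, 0, 0, 0, -0.4695, -0.1], [0.1558, -0.3211, 0, 0, 0, -0.4695, -0.1], [0.1558, -0.3211, 0, 0, 0, -0.4695, -0.1], [0.1558, -0.3211, 0.057, 0, 0, -0.4695, -0.1], [0.1558, -0.3211, 0.057, 0, 0, -0.4695, -0.1], [0.1558, -0.3211, 0.057, 0, 0, -0.4695, -0.1]],
  ],
)

```text
clock: 37.73
position: [0.4475, 0.3259, 0.1362]
ee_rot: [-2.828, -1.362, 0.009]
force: [-1.2, -0.4, 0.0]
width: 0.55
gripper_force: 0.0
```

jog_arm(
  motion=[
    [[0, 0, 0, 0, 0, 0, -0.1], [0, 0, 0, 0, 0, 0, -0.1], [0, 0, 0, 0, 0, 0, -0.1], [0, 0, 0, 0, 0, 0, -0.1]],
  ],
)

```text
clock: 38.07
position: [0.4522, 0.32, 0.1422]
ee_rot: [2.836, 1.351, 0.002]
force: [0.4, 0.0, -0.4]
width: 0.553
gripper_force: 0.0
```

```bash
python3 - <<'E'
from plan import *
plan([[0.4515,0.3215,0.023,51.1]])
im=snap("top","c3.png"); g=im.max(2)
p=proj("top",[.459,.0112,.103]); b=np.round(p).astype(int)-8; w=np.clip(g[b[1]:b[1]+17,b[0]:b[0]+17].astype(float)-150,0,60); yy,xx=np.mgrid[0:17,0:17]
q=np.array([(w*xx).sum()/w.sum()+b[0],(w*yy).sum()/w.sum()+b[1]]); print("block",atz("top",q,.103))
r=silhouettes("cover","top"); print([(x["p"],x["pixel"]) for x in r[:2]])
b4=cv2.resize(cv2.convertScaleAbs(im[225:335,280:400,::-1],alpha=1.4),None,fx=4,fy=4,interpolation=cv2.INTER_CUBIC); cv2.imwrite("pics/c3c.png",b4)
E
```

```text
t 38.07 pos [0.4522 0.32   0.1422] head 50.9 F [ 0.4  0.  -0.4] w 50.9 gf 0.0 q [-0.25  0.44 -0.64  1.77  0.3   1.03 -1.68]
  move [0.0006, -0.0016, 0.1192] [0.0012, -0.001, -0.0028] rows>=2.9
block [0.4585337  0.01137272 0.103     ]
[(0.7, [462.5, 317.5])]
```

View pics/c3c.png

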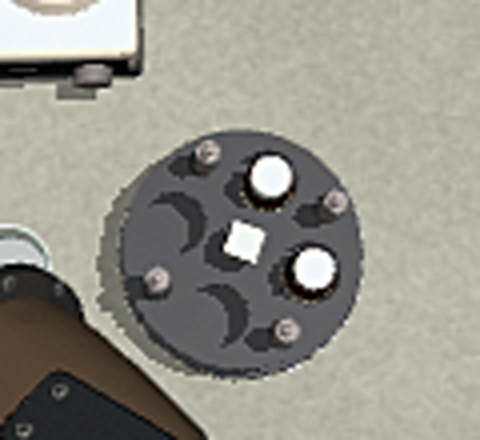

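jog_arm(
  motion=[
    [[0, -0.001, 0.03, 0, 0, 0, -0.1], [0, -0.001, 0.07, 0, 0, 0, -0.1], [0, -0.001, 0.1, 0, 0, 0, -0.1], [0, -0.001, 0.1185, 0, 0, 0, -0.1], [0, -0.001, 0.1185, 0, 0, 0, -0.1], [0, -0.001, 0.1185, 0, 0, 0, 1], [0, -0.001, 0.1185, 0, 0, 0, 1], [0, -0.001, 0.1185, 0, 0, 0, 1], [0, -0.001, 0.1185, 0, 0, 0, 1], [0, -0.001, 0.1185, 0, 0, 0, 1]],
  ],
)

```text
clock: 39.0
position: [0.4515, 0.3226, 0.0244]
ee_rot: [-2.835, -1.353, -0.004]
force: [-1.1, -1.6, 8.2]
width: 0.296
gripper_force: 39.2
```

jog_arm(
  motion=[
    [[0, 0, 0, 0, 0, 0, 1], [0, 0, 0, 0, 0, 0, 1]],
  ],
)

```text
clock: 39.17
position: [0.4515, 0.3226, 0.0245]
ee_rot: [-2.835, -1.354, -0.004]
force: [-0.9, -0.8, 7.4]
width: 0.298
gripper_force: 39.2
```

jog_arm(
  motion=[
    [[0, 0, -0.03, 0, 0, 0, 1], [0, 0, -0.07, 0, 0, 0, 1], [0, 0, -0.11, 0, 0, 0, 1], [0, 0, -0.15, 0, 0, 0, 1], [0, 0, -0.18, 0, 0, 0, 1], [0, 0, -0.18, 0, 0, 0, 1]],
  ],
)

```text
clock: 39.67
position: [0.4526, 0.3248, 0.2101]
ee_rot: [-2.833, -1.353, -0.017]
force: [0.9, 1.3, -1.4]
width: 0.3
gripper_force: 39.3
```

jog_arm(
  motion=[
    [[0, 0.0358, 0, 0, 0, 0, 1], [0, 0.0716, 0, 0, 0, 0, 1], [0, 0.1073, 0, 0, 0, 0, 1], [0, 0.1431, 0, 0, 0, 0, 1], [0, 0.1789, 0, 0, 0, 0, 1], [0, 0.2146, 0, 0, 0, 0, 1], [0, 0.2504, 0, 0, 0, 0, 1], [0, 0.275, 0, 0, 0, 0, 1], [0, 0.286, 0, 0, 0, 0, 1], [0, 0.286, 0, 0, 0, 0, 1]],
  ],
)

```text
clock: 40.5
position: [0.6746, 0.1387, 0.2018]
ee_rot: [2.837, 1.347, -0.002]
force: [-1.5, -0.5, -1.4]
width: 0.295
gripper_force: 39.3
```

jog_arm(
  motion=[
    [[0, 0, 0.03, 0, 0, 0, 1], [0, 0, 0.05, 0, 0, 0, 1], [0, 0, 0.064, 0, 0, 0, 1], [0, 0, 0.064, 0, 0, 0, 1], [0, 0, 0.064, 0, 0, 0, 1], [0, 0, 0.064, 0, 0, 0, 1]],
  ],
)

```text
clock: 41.0
position: [0.6728, 0.1434, 0.1403]
ee_rot: [-2.834, -1.356, -0.002]
force: [-0.7, 0.7, -0.1]
width: 0.301
gripper_force: 39.4
```

```bash
python3 plan.py '[[0.674,0.142,0.124,51.1]]'
```

```text
t 41.0 pos [0.6728 0.1434 0.1403] head 51.1 F [-0.7  0.7 -0.1] w 27.7 gf 39.4 q [ 0.04  0.64 -0.55  1.43  0.34  1.17 -1.23]
  move [-0.0003, 0.0019, 0.0163] [0.0004, -0.0013, 0.0007] rows>=0.4
```

jog_arm(
  motion=[
    [[0, 0, 0.003, 0, 0, 0, 1], [0, 0, 0.006, 0, 0, 0, 1], [0, 0, 0.009, 0, 0, 0, 1], [0, 0, 0.012, 0, 0, 0, 1], [0, 0, 0.0145, 0, 0, 0, 1], [0, 0, 0.0145, 0, 0, 0, 1], [0, 0, 0.0145, 0, 0, 0, 1]],
  ],
)

```text
clock: 41.58
position: [0.674, 0.1431, 0.1274]
ee_rot: [2.834, 1.354, 0.006]
force: [-3.5, -0.0, 17.4]
width: 0.297
gripper_force: 39.7
```

jog_arm(
  motion=[
    [[0, 0, 0.001, 0, 0, 0, 1], [0, 0, 0.0015, 0, 0, 0, 1], [0, 0, 0.0015, 0, 0, 0, 1]],
  ],
)

```text
clock: 41.83
position: [0.6743, 0.1434, 0.1273]
ee_rot: [2.834, 1.354, 0.008]
force: [-7.8, -1.6, 26.5]
width: 0.293
gripper_force: 39.9
```

jog_arm(
  motion=[
    [[0, 0, 0, 0, 0, 0, 1], [0, 0, 0, 0, 0, 0, 1], [0, 0, 0, 0, 0, 0, 1], [0, 0, 0, 0, 0, 0, 1], [0, 0, 0, 0, 0, 0, 1], [0, 0, 0, 0, 0, 0, 1], [0, 0, 0, 0, 0, 0, 1], [0, 0, 0, 0, 0, 0, 1], [0, 0, 0, 0, 0, 0, 1], [0, 0, 0, 0, 0, 0, 1]],
  ],
)

```text
clock: 42.67
position: [0.6743, 0.1434, 0.1273]
ee_rot: [2.834, 1.354, 0.008]
force: [-7.1, -2.3, 25.6]
width: 0.295
gripper_force: 39.9
```

jog_arm(
  motion=[
    [[0, 0, 0, 0, 0, 0, 1], [0, 0, 0, 0, 0, 0, 1], [0, 0, 0, 0, 0, 0, 1], [0, 0, 0, 0, 0, 0, 1], [0, 0, 0, 0, 0, 0, 1], [0, 0, 0, 0, 0, 0, 1], [0, 0, 0, 0, 0, 0, 1], [0, 0, 0, 0, 0, 0, 1], [0, 0, 0, 0, 0, 0, 1], [0, 0, 0, 0, 0, 0, 1]],
  ],
)

```text
clock: 43.5
position: [0.6743, 0.1434, 0.1273]
ee_rot: [2.834, 1.354, 0.008]
force: [-6.9, -1.6, 25.6]
width: 0.3
gripper_force: 39.9
```

jog_arm(
  motion=[
    [[0, 0, 0, 0, 0, 0, 1], [0, 0, 0, 0, 0, 0, 1], [0, 0, 0, 0, 0, 0, 1], [0, 0, 0, 0, 0, 0, 1], [0, 0, 0, 0, 0, 0, 1], [0, 0, 0, 0, 0, 0, 1], [0, 0, 0, 0, 0, 0, 1], [0, 0, 0, 0, 0, 0, 1], [0, 0, 0, 0, 0, 0, 1], [0, 0, 0, 0, 0, 0, 1]],
  ],
)

```text
clock: 44.33
position: [0.6743, 0.1434, 0.1273]
ee_rot: [2.834, 1.354, 0.008]
force: [-7.4, -1.0, 26.4]
width: 0.296
gripper_force: 39.9
```

jog_arm(
  motion=[
    [[0, 0, 0, 0, 0, 0, 1], [0, 0, 0, 0, 0, 0, 1], [0, 0, 0, 0, 0, 0, 1], [0, 0, 0, 0, 0, 0, 1], [0, 0, 0, 0, 0, 0, 1], [0, 0, 0, 0, 0, 0, 1], [0, 0, 0, 0, 0, 0, 1], [0, 0, 0, 0, 0, 0, 1], [0, 0, 0, 0, 0, 0, 1], [0, 0, 0, 0, 0, 0, 1]],
  ],
)

```text
clock: 45.17
position: [0.6742, 0.1434, 0.1273]
ee_rot: [2.834, 1.354, 0.008]
force: [-7.6, -1.4, 25.7]
width: 0.296
gripper_force: 39.9
```

jog_arm(
  motion=[
    [[0, 0, 0, 0, 0, 0, 1], [0, 0, 0, 0, 0, 0, 1], [0, 0, 0, 0, 0, 0, 1], [0, 0, 0, 0, 0, 0, 1], [0, 0, 0, 0, 0, 0, 1], [0, 0, 0, 0, 0, 0, 1], [0, 0, 0, 0, 0, 0, 1], [0, 0, 0, 0, 0, 0, 1], [0, 0, 0, 0, 0, 0, 1], [0, 0, 0, 0, 0, 0, 1]],
  ],
)

```text
clock: 46.0
position: [0.6742, 0.1434, 0.1273]
ee_rot: [2.834, 1.354, 0.008]
force: [-6.7, -2.1, 26.0]
width: 0.295
gripper_force: 39.9
```

jog_arm(
  motion=[
    [[0, 0, 0, 0, 0, 0, 1], [0, 0, 0, 0, 0, 0, 1], [0, 0, 0, 0, 0, 0, 1]],
  ],
)

```text
clock: 46.25
position: [0.6742, 0.1434, 0.1273]
ee_rot: [2.834, 1.354, 0.008]
force: [-7.3, -2.3, 25.0]
width: 0.296
gripper_force: 39.9
```

```bash
python3 plan.py '[[0.674,0.142,0.20,51.1],[0.4122,0.0289,0.20,24.3],[0.4122,0.0289,0.09,24.3]]' '[0.674,0.1425,0.124,51.1]'
```

```text
t 46.25 pos [0.674  0.1425 0.124 ] head 51.1 F [-7.3 -2.3 25. ] w 27.2 gf 39.9 q [ 0.04  0.65 -0.55  1.44  0.35  1.14 -1.24]
  move [-0.0004, 0.0003, -0.076] [0.0, 0.0, 0.0] rows>=1.8
  move [-0.2524, -0.1327, 0.0] [0.0, 0.0, 0.4677] rows>=6.8
  move [0.0, 0.0, 0.11] [0.0, 0.0, 0.0] rows>=2.6
```

jog_arm(
  motion=[
    [[0, 0, -0.02, 0, 0, 0, 1], [0, 0, -0.05, 0, 0, 0, 1], [0, 0, -0.076, 0, 0, 0, 1], [0, 0, -0.076, 0, 0, 0, 1]],
  ],
)

```text
clock: 46.58
position: [0.6753, 0.1434, 0.2048]
ee_rot: [2.834, 1.353, 0.013]
force: [0.2, 0.4, -0.8]
width: 0.295
gripper_force: 39.5
```

jog_arm(
  motion=[
    [[-0.0315, -0.0166, 0, 0, 0, 0.06, 1], [-0.063, -0.0332, 0, 0, 0, 0.12, 1], [-0.0946, -0.0498, 0, 0, 0, 0.18, 1], [-0.126, -0.0663, 0, 0, 0, 0.24, 1], [-0.158, -0.083, 0, 0, 0, 0.3, 1], [-0.189, -0.0995, 0, 0, 0, 0.36, 1], [-0.22, -0.116, 0, 0, 0, 0.42, 1], [-0.24, -0.126, 0, 0, 0, 0.468, 1], [-0.2524, -0.1327, 0, 0, 0, 0.468, 1], [-0.2524, -0.1327, 0, 0, 0, 0.468, 1]],
  ],
)

```text
clock: 47.42
position: [0.4081, 0.0275, 0.1986]
ee_rot: [3.07, 0.657, -0.003]
force: [-0.3, 0.3, -1.2]
width: 0.291
gripper_force: 39.6
```

jog_arm(
  motion=[
    [[0, 0, 0.03, 0, 0, 0, 1], [0, 0, 0.06, 0, 0, 0, 1], [0, 0, 0.09, 0, 0, 0, 1], [0, 0, 0.11, 0, 0, 0, 1], [0, 0, 0.11, 0, 0, 0, 1], [0, 0, 0.11, 0, 0, 0, 1], [0, 0, 0.11, 0, 0, 0, 1]],
  ],
)

```text
clock: 48.0
position: [0.4122, 0.0298, 0.0898]
ee_rot: [-3.071, -0.661, -0.002]
force: [-0.6, 0.3, -0.6]
width: 0.296
gripper_force: 39.6
```

```bash
python3 plan.py '[[0.4122,0.0289,0.066,24.3]]'
```

```text
t 48.0 pos [0.4122 0.0298 0.0898] head 24.3 F [-0.6  0.3 -0.6] w 27.2 gf 39.6 q [ 0.24  0.27 -0.53  2.15  0.19  0.76 -1.55]
  move [-0.0004, 0.0008, 0.0238] [0.0, -0.0013, -0.0004] rows>=0.6
```

jog_arm(
  motion=[
    [[0, 0.0004, 0.008, 0, 0, 0, 1], [0, 0.0004, 0.016, 0, 0, 0, 1], [0, 0.0004, 0.024, 0, 0, 0, 1], [0, 0.0004, 0.024, 0, 0, 0, 1]],
  ],
)

```text
clock: 48.33
position: [0.4104, 0.0285, 0.0637]
ee_rot: [-3.072, -0.66, 0.002]
force: [0.0, 0.2, -1.5]
width: 0.296
gripper_force: 39.6
```

jog_arm(
  motion=[
    [[0.0, 0, 0.008, 0, 0, 0, 1], [0.0, 0, 0.013, 0, 0, 0, 1], [0.0, 0, 0.013, 0, 0, 0, 1]],
  ],
)

```text
clock: 48.58
position: [0.4105, 0.0287, 0.0509]
ee_rot: [-3.071, -0.66, 0.002]
force: [-0.1, -0.8, -1.5]
width: 0.3
gripper_force: 39.6
```

jog_arm(
  motion=[
    [[0.0, 0, 0.008, 0, 0, 0, 1], [0.0, 0, 0.0135, 0, 0, 0, 1], [0.0, 0, 0.0135, 0, 0, 0, 1], [0.0, 0, 0.0135, 0, 0, 0, 1]],
  ],
)

```text
clock: 48.92
position: [0.4112, 0.0289, 0.038]
ee_rot: [3.071, 0.66, -0.0]
force: [0.2, -0.0, -1.4]
width: 0.298
gripper_force: 42.3
```

jog_arm(
  motion=[
    [[0, 0, 0, 0, 0, 0, -0.1], [0, 0, 0, 0, 0, 0, -0.1], [0, 0, 0, 0, 0, 0, -0.1], [0, 0, 0, 0, 0, 0, -0.1], [0, 0, -0.03, 0, 0, 0, -0.1], [0, 0, -0.07, 0, 0, 0, -0.1], [0, 0, -0.11, 0, 0, 0, -0.1], [0, 0, -0.14, 0, 0, 0, -0.1], [0, 0, -0.16, 0, 0, 0, -0.1], [0, 0, -0.16, 0, 0, 0, -0.1]],
  ],
)

```text
clock: 49.75
position: [0.4138, 0.0293, 0.2025]
ee_rot: [3.07, 0.659, 0.011]
force: [1.3, -0.5, 0.4]
width: 0.546
gripper_force: 0.0
```

```bash
python3 plan.py '[[0.484,0.36,0.14,51.1],[0.484,0.36,0.023,51.1],[0.484,0.36,0.203,51.1],[0.674,0.142,0.203,51.1]]' '[0.4108,0.0287,0.197,24.2]'
```

```text
t 49.75 pos [0.4108 0.0287 0.197 ] head 24.2 F [ 1.3 -0.5  0.4] w 50.3 gf 0.0 q [ 0.32  0.12 -0.56  2.    0.07  1.04 -1.42]
  move [0.2026, -0.2722, 0.057] [0.0, 0.0, -0.4695] rows>=8.3
  move [0.0, 0.0, 0.117] [0.0, 0.0, 0.0] rows>=2.8
  move [0.0, 0.0, -0.18] [0.0, 0.0, 0.0] rows>=4.3
  move [-0.0503, 0.2848, 0.0] [0.0, 0.0, 0.0] rows>=6.9
```

jog_arm(
  motion=[
    [[0.2026, -0.2722, 0, 0, 0, -0.4695, -0.1], [0.2026, -0.2722, 0, 0, 0, -0.4695, -0.1], [0.2026, -0.2722, 0, 0, 0, -0.4695, -0.1], [0.2026, -0.2722, 0, 0, 0, -0.4695, -0.1], [0.2026, -0.2722, 0, 0, 0, -0.4695, -0.1], [0.2026, -0.2722, 0, 0, 0, -0.4695, -0.1], [0.2026, -0.2722, 0, 0, 0, -0.4695, -0.1], [0.2026, -0.2722, 0.057, 0, 0, -0.4695, -0.1], [0.2026, -0.2722, 0.057, 0, 0, -0.4695, -0.1], [0.2026, -0.2722, 0.057, 0, 0, -0.4695, -0.1]],
  ],
)

```text
clock: 50.58
position: [0.481, 0.3628, 0.1351]
ee_rot: [-2.83, -1.362, 0.011]
force: [-1.7, -0.9, -0.5]
width: 0.549
gripper_force: 0.0
```

jog_arm(
  motion=[
    [[0, 0, 0, 0, 0, 0, -0.1], [0, 0, 0, 0, 0, 0, -0.1], [0, 0, 0, 0, 0, 0, -0.1], [0, 0, 0, 0, 0, 0, -0.1]],
  ],
)

```text
clock: 50.92
position: [0.485, 0.3594, 0.1426]
ee_rot: [2.835, 1.354, 0.003]
force: [-0.6, 0.1, -0.5]
width: 0.551
gripper_force: 0.0
```

```bash
python3 plan.py '[[0.484,0.36,0.023,51.1]]'
```

```text
t 50.92 pos [0.485  0.3594 0.1426] head 51.1 F [-0.6  0.1 -0.5] w 50.7 gf 0.0 q [-0.27  0.53 -0.67  1.65  0.36  1.09 -1.73]
  move [-0.0003, -0.0012, 0.1196] [0.0011, -0.0015, -0.0007] rows>=2.9
```

jog_arm(
  motion=[
    [[0, -0.001, 0.03, 0, 0, 0, -0.1], [0, -0.001, 0.07, 0, 0, 0, -0.1], [0, -0.001, 0.1, 0, 0, 0, -0.1], [0, -0.001, 0.119, 0, 0, 0, -0.1], [0, -0.001, 0.119, 0, 0, 0, -0.1], [0, -0.001, 0.119, 0, 0, 0, 1], [0, -0.001, 0.119, 0, 0, 0, 1], [0, -0.001, 0.119, 0, 0, 0, 1], [0, -0.001, 0.119, 0, 0, 0, 1], [0, -0.001, 0.119, 0, 0, 0, 1]],
  ],
)

```text
clock: 51.75
position: [0.4846, 0.3615, 0.0241]
ee_rot: [-2.834, -1.355, -0.005]
force: [0.3, -0.9, 6.9]
width: 0.293
gripper_force: 39.5
```

jog_arm(
  motion=[
    [[0, 0, 0, 0, 0, 0, 1], [0, 0, 0, 0, 0, 0, 1]],
  ],
)

```text
clock: 51.92
position: [0.4846, 0.3616, 0.0241]
ee_rot: [-2.834, -1.355, -0.005]
force: [0.2, -2.2, 8.0]
width: 0.297
gripper_force: 39.5
```

jog_arm(
  motion=[
    [[0, 0, -0.03, 0, 0, 0, 1], [0, 0, -0.07, 0, 0, 0, 1], [0, 0, -0.11, 0, 0, 0, 1], [0, 0, -0.15, 0, 0, 0, 1], [0, 0, -0.18, 0, 0, 0, 1], [0, 0, -0.18, 0, 0, 0, 1]],
  ],
)

```text
clock: 52.42
position: [0.4853, 0.364, 0.21]
ee_rot: [-2.831, -1.355, -0.016]
force: [0.6, 2.1, -1.6]
width: 0.296
gripper_force: 39.6
```

jog_arm(
  motion=[
    [[-0.0063, 0.0356, 0, 0, 0, 0, 1], [-0.0126, 0.0712, 0, 0, 0, 0, 1], [-0.0189, 0.1068, 0, 0, 0, 0, 1], [-0.0252, 0.1424, 0, 0, 0, 0, 1], [-0.0314, 0.178, 0, 0, 0, 0, 1], [-0.0377, 0.2136, 0, 0, 0, 0, 1], [-0.044, 0.249, 0, 0, 0, 0, 1], [-0.048, 0.272, 0, 0, 0, 0, 1], [-0.0503, 0.2848, 0, 0, 0, 0, 1], [-0.0503, 0.2848, 0, 0, 0, 0, 1]],
  ],
)

```text
clock: 53.25
position: [0.6752, 0.1393, 0.2014]
ee_rot: [2.836, 1.349, -0.001]
force: [0.5, -1.3, -1.6]
width: 0.298
gripper_force: 39.6
```

jog_arm(
  motion=[
    [[0, 0, 0.03, 0, 0, 0, 1], [0, 0, 0.05, 0, 0, 0, 1], [0, 0, 0.064, 0, 0, 0, 1], [0, 0, 0.064, 0, 0, 0, 1], [0, 0, 0.064, 0, 0, 0, 1], [0, 0, 0.064, 0, 0, 0, 1]],
  ],
)

```text
clock: 53.75
position: [0.6734, 0.1447, 0.1397]
ee_rot: [-2.832, -1.358, -0.002]
force: [-0.5, -0.1, -0.9]
width: 0.298
gripper_force: 39.6
```

```bash
python3 plan.py '[[0.674,0.142,0.124,51.1]]'
```

```text
t 53.75 pos [0.6734 0.1447 0.1397] head 51.2 F [-0.5 -0.1 -0.9] w 27.4 gf 39.6 q [ 0.07  0.65 -0.61  1.42  0.38  1.19 -1.26]
  move [-0.0018, 0.0021, 0.0157] [0.0002, -0.0014, 0.0025] rows>=0.4
```

jog_arm(
  motion=[
    [[0, 0, 0.003, 0, 0, 0, 1], [0, 0, 0.006, 0, 0, 0, 1], [0, 0, 0.009, 0, 0, 0, 1], [0, 0, 0.012, 0, 0, 0, 1], [0, 0, 0.0142, 0, 0, 0, 1], [0, 0, 0.0142, 0, 0, 0, 1], [0, 0, 0.0142, 0, 0, 0, 1]],
  ],
)

```text
clock: 54.33
position: [0.6747, 0.144, 0.127]
ee_rot: [2.834, 1.356, 0.006]
force: [-2.7, -1.4, 16.5]
width: 0.294
gripper_force: 40.0
```

jog_arm(
  motion=[
    [[0, 0, 0.001, 0, 0, 0, 1], [0, 0, 0.001, 0, 0, 0, 1], [0, 0, 0.001, 0, 0, 0, 1]],
  ],
)

```text
clock: 54.58
position: [0.6749, 0.1442, 0.1269]
ee_rot: [2.833, 1.356, 0.007]
force: [-5.4, -0.9, 21.8]
width: 0.296
gripper_force: 40.1
```

jog_arm(
  motion=[
    [[0, 0, 0, 0, 0, 0, 1], [0, 0, 0, 0, 0, 0, 1], [0, 0, 0, 0, 0, 0, 1], [0, 0, 0, 0, 0, 0, 1], [0, 0, 0, 0, 0, 0, 1], [0, 0, 0, 0, 0, 0, 1], [0, 0, 0, 0, 0, 0, 1], [0, 0, 0, 0, 0, 0, 1], [0, 0, 0, 0, 0, 0, 1], [0, 0, 0, 0, 0, 0, 1]],
  ],
)

```text
clock: 55.42
position: [0.6749, 0.1442, 0.1269]
ee_rot: [2.834, 1.356, 0.007]
force: [-5.3, -1.1, 22.8]
width: 0.298
gripper_force: 40.1
```

jog_arm(
  motion=[
    [[0, 0, 0, 0, 0, 0, 1], [0, 0, 0, 0, 0, 0, 1], [0, 0, 0, 0, 0, 0, 1], [0, 0, 0, 0, 0, 0, 1], [0, 0, 0, 0, 0, 0, 1], [0, 0, 0, 0, 0, 0, 1], [0, 0, 0, 0, 0, 0, 1], [0, 0, 0, 0, 0, 0, 1], [0, 0, 0, 0, 0, 0, 1], [0, 0, 0, 0, 0, 0, 1]],
  ],
)

```text
clock: 56.25
position: [0.6749, 0.1442, 0.1269]
ee_rot: [2.833, 1.356, 0.007]
force: [-5.0, -0.9, 22.9]
width: 0.293
gripper_force: 40.1
```

jog_arm(
  motion=[
    [[0, 0, 0, 0, 0, 0, 1], [0, 0, 0, 0, 0, 0, 1], [0, 0, 0, 0, 0, 0, 1], [0, 0, 0, 0, 0, 0, 1], [0, 0, 0, 0, 0, 0, 1], [0, 0, 0, 0, 0, 0, 1], [0, 0, 0, 0, 0, 0, 1], [0, 0, 0, 0, 0, 0, 1], [0, 0, 0, 0, 0, 0, 1], [0, 0, 0, 0, 0, 0, 1]],
  ],
)

```text
clock: 57.08
position: [0.6749, 0.1442, 0.1269]
ee_rot: [2.833, 1.356, 0.007]
force: [-5.1, -1.1, 22.3]
width: 0.293
gripper_force: 40.1
```

jog_arm(
  motion=[
    [[0, 0, 0, 0, 0, 0, 1], [0, 0, 0, 0, 0, 0, 1], [0, 0, 0, 0, 0, 0, 1], [0, 0, 0, 0, 0, 0, 1], [0, 0, 0, 0, 0, 0, 1], [0, 0, 0, 0, 0, 0, 1], [0, 0, 0, 0, 0, 0, 1], [0, 0, 0, 0, 0, 0, 1], [0, 0, 0, 0, 0, 0, 1], [0, 0, 0, 0, 0, 0, 1]],
  ],
)

```text
clock: 57.92
position: [0.6749, 0.1442, 0.1269]
ee_rot: [2.833, 1.356, 0.007]
force: [-5.2, -1.1, 21.7]
width: 0.298
gripper_force: 40.1
```

jog_arm(
  motion=[
    [[0, 0, 0, 0, 0, 0, 1], [0, 0, 0, 0, 0, 0, 1], [0, 0, 0, 0, 0, 0, 1], [0, 0, 0, 0, 0, 0, 1], [0, 0, 0, 0, 0, 0, 1], [0, 0, 0, 0, 0, 0, 1], [0, 0, 0, 0, 0, 0, 1], [0, 0, 0, 0, 0, 0, 1], [0, 0, 0, 0, 0, 0, 1], [0, 0, 0, 0, 0, 0, 1]],
  ],
)

```text
clock: 58.75
position: [0.6749, 0.1442, 0.1269]
ee_rot: [2.833, 1.356, 0.007]
force: [-4.9, -1.5, 21.4]
width: 0.298
gripper_force: 40.1
```

jog_arm(
  motion=[
    [[0, 0, 0, 0, 0, 0, 1], [0, 0, 0, 0, 0, 0, 1], [0, 0, 0, 0, 0, 0, 1]],
  ],
)

```text
clock: 59.0
position: [0.6749, 0.1442, 0.1269]
ee_rot: [2.833, 1.356, 0.007]
force: [-5.1, -1.7, 22.0]
width: 0.295
gripper_force: 40.1
```

```bash
python3 plan.py '[[0.674,0.142,0.20,51.1],[0.4767,0.058,0.20,24.3],[0.4767,0.058,0.09,24.3]]' '[0.6745,0.1435,0.124,51.1]'
```

```text
t 59.0 pos [0.6745 0.1435 0.124 ] head 51.1 F [-5.1 -1.7 22. ] w 27.1 gf 40.1 q [ 0.07  0.66 -0.61  1.44  0.39  1.16 -1.27]
  move [-0.0015, 0.0006, -0.076] [0.0, 0.0, 0.0] rows>=1.8
  move [-0.1893, -0.1008, 0.0] [0.0, 0.0, 0.4677] rows>=5.1
  move [0.0, 0.0, 0.11] [0.0, 0.0, 0.0] rows>=2.6
```

jog_arm(
  motion=[
    [[0, 0, -0.02, 0, 0, 0, 1], [0, 0, -0.05, 0, 0, 0, 1], [-0.0015, 0.0006, -0.076, 0, 0, 0, 1], [-0.0015, 0.0006, -0.076, 0, 0, 0, 1]],
  ],
)

```text
clock: 59.33
position: [0.6755, 0.1425, 0.205]
ee_rot: [2.833, 1.355, 0.012]
force: [-0.2, 0.2, -0.3]
width: 0.298
gripper_force: 39.6
```

jog_arm(
  motion=[
    [[-0.025, -0.0133, 0, 0, 0, 0.06, 1], [-0.05, -0.0266, 0, 0, 0, 0.12, 1], [-0.075, -0.04, 0, 0, 0, 0.18, 1], [-0.1, -0.0532, 0, 0, 0, 0.24, 1], [-0.125, -0.0666, 0, 0, 0, 0.3, 1], [-0.15, -0.08, 0, 0, 0, 0.36, 1], [-0.17, -0.0905, 0, 0, 0, 0.42, 1], [-0.183, -0.0974, 0, 0, 0, 0.468, 1], [-0.1893, -0.1008, 0, 0, 0, 0.468, 1], [-0.1893, -0.1008, 0, 0, 0, 0.468, 1]],
  ],
)

```text
clock: 60.17
position: [0.4748, 0.0564, 0.1991]
ee_rot: [3.07, 0.663, -0.001]
force: [0.4, -0.1, -1.4]
width: 0.294
gripper_force: 39.7
```

jog_arm(
  motion=[
    [[0, 0, 0.03, 0, 0, 0, 1], [0, 0, 0.06, 0, 0, 0, 1], [0, 0, 0.09, 0, 0, 0, 1], [0, 0, 0.11, 0, 0, 0, 1], [0, 0, 0.11, 0, 0, 0, 1], [0, 0, 0.11, 0, 0, 0, 1], [0, 0, 0.11, 0, 0, 0, 1]],
  ],
)

```text
clock: 60.75
position: [0.4772, 0.0581, 0.0902]
ee_rot: [-3.07, -0.664, -0.003]
force: [0.3, 0.3, -1.3]
width: 0.292
gripper_force: 39.7
```

```bash
python3 plan.py '[[0.4767,0.058,0.066,24.3]]'
```

```text
t 60.75 pos [0.4772 0.0581 0.0902] head 24.4 F [ 0.3  0.3 -1.3] w 26.9 gf 39.7 q [ 0.21  0.38 -0.57  2.    0.27  0.83 -1.65]
  move [-0.0006, -0.0001, 0.0242] [-0.0002, -0.0017, 0.0018] rows>=0.6
```

Floor expected at r ≈ 0.038.

jog_arm(
  motion=[
    [[0, 0, 0.008, 0, 0, 0, 1], [0, 0, 0.016, 0, 0, 0, 1], [0, 0, 0.024, 0, 0, 0, 1], [0, 0, 0.024, 0, 0, 0, 1]],
  ],
)

```text
clock: 61.08
position: [0.4755, 0.0571, 0.064]
ee_rot: [-3.071, -0.662, 0.001]
force: [1.4, 0.3, -1.8]
width: 0.299
gripper_force: 39.7
```

jog_arm(
  motion=[
    [[0.0, 0, 0.008, 0, 0, 0, 1], [0.0, 0, 0.013, 0, 0, 0, 1], [0.0, 0, 0.013, 0, 0, 0, 1]],
  ],
)

```text
clock: 61.33
position: [0.4754, 0.0572, 0.0512]
ee_rot: [-3.071, -0.662, 0.002]
force: [0.1, 0.5, -1.5]
width: 0.3
gripper_force: 39.7
```

jog_arm(
  motion=[
    [[0.0, 0, 0.008, 0, 0, 0, 1], [0.0, 0, 0.0138, 0, 0, 0, 1], [0.0, 0, 0.0138, 0, 0, 0, 1], [0.0, 0, 0.0138, 0, 0, 0, 1]],
  ],
)

```text
clock: 61.67
position: [0.4757, 0.0572, 0.0379]
ee_rot: [3.071, 0.662, -0.001]
force: [0.4, -0.7, -1.5]
width: 0.295
gripper_force: 41.6
```

jog_arm(
  motion=[
    [[0, 0, 0, 0, 0, 0, -0.1], [0, 0, 0, 0, 0, 0, -0.1], [0, 0, 0, 0, 0, 0, -0.1], [0, 0, 0, 0, 0, 0, -0.1], [0, 0, -0.03, 0, 0, 0, -0.1], [0, 0, -0.07, 0, 0, 0, -0.1], [0, 0, -0.11, 0, 0, 0, -0.1], [0, 0, -0.14, 0, 0, 0, -0.1], [0, 0, -0.16, 0, 0, 0, -0.1], [0, 0, -0.16, 0, 0, 0, -0.1]],
  ],
)

```text
clock: 62.5
position: [0.4784, 0.0581, 0.2028]
ee_rot: [3.07, 0.662, 0.012]
force: [-0.1, 0.1, 1.0]
width: 0.55
gripper_force: 0.0
```

```bash
python3 - <<'E'
from plan import *
im=snap("top","cv.png"); r=silhouettes("cover","top"); s=silhouettes("cover","side")
print([(round(x["p"],2),x["pixel"],int(x["mask"].sum())) for x in r[:3]],[(round(x["p"],2),x["pixel"]) for x in s[:3]])
# block: brightest low-sat blob near cover
g=im.min(2).astype(float); c=np.array(r[0]["pixel"]).astype(int); w=g[c[1]-22:c[1]+22,c[0]-22:c[0]+26]
hull=cv2.convexHull(np.argwhere(r[0]["mask"])[:,::-1].astype(np.int32)); 
m=np.zeros(g.shape,np.uint8); cv2.fillConvexPoly(m,hull,1); m=cv2.erode(m,np.ones((5,5)))
n,l,st,ce=cv2.connectedComponentsWithStats(((g>85)&(m>0)).astype(np.uint8))
for i in range(1,n): print(st[i][4],np.round(ce[i],1),g[l==i].mean().round(), "z5",np.round(atz("top",ce[i],.005),4),"z51",np.round(atz("top",ce[i],.051),4))
rect=cv2.minAreaRect(np.argwhere((g>140)&(m>0))[:,::-1].astype(np.float32)); print(rect)
plan([[.378,-.339,.12,88]],np.array([.4757,.0572,.198]))
E
```

```text
[(0.66, [462.4, 319.3], 2729)] [(0.79, [397.0, 155.0]), (0.53, [371.7, 234.3])]
6 [444.5 299. ] 124.0 z5 [ 0.4261 -0.2921  0.005 ] z51 [ 0.4225 -0.281   0.051 ]
9 [476.8 299.9] 115.0 z5 [ 0.4228 -0.3852  0.005 ] z51 [ 0.4193 -0.3713  0.051 ]
69 [466.5 314.6] 161.0 z5 [ 0.381  -0.3528  0.005 ] z51 [ 0.3787 -0.3399  0.051 ]
9 [445.2 331.7] 113.0 z5 [ 0.3333 -0.2891  0.005 ] z51 [ 0.3325 -0.2781  0.051 ]
9 [477.9 332.6] 116.0 z5 [ 0.33   -0.3822  0.005 ] z51 [ 0.3293 -0.3684  0.051 ]
((466.5, 314.5), (7.0, 7.0), 90.0)
t 62.65 pos [0.4757 0.0572 0.198 ] head 24.3 F [-0.3  0.3 -0.5] w 50.8 gf 0.0 q [ 0.28  0.25 -0.61  1.86  0.16  1.08 -1.54]
  move [-0.2521, 0.3208, 0.0782] [-0.0002, 0.0007, -1.1115] rows>=10.0
```

jog_arm(
  motion=[
    [[-0.025, 0.03, 0, 0, 0, -0.11, -0.2], [-0.05, 0.06, 0, 0, 0, -0.22, -0.2], [-0.075, 0.095, 0, 0, 0, -0.33, -0.2], [-0.1, 0.13, 0, 0, 0, -0.44, -0.2], [-0.125, 0.16, 0, 0, 0, -0.55, -0.2], [-0.15, 0.19, 0, 0, 0, -0.66, -0.2], [-0.175, 0.22, 0, 0, 0, -0.77, -0.2], [-0.2, 0.255, 0, 0, 0, -0.88, -0.2], [-0.225, 0.288, 0, 0, 0, -1.0, -0.2], [-0.2521, 0.3208, 0, 0, 0, -1.1115, -0.2]],
  ],
)

```text
clock: 63.48
position: [0.3893, -0.2919, 0.1969]
ee_rot: [-2.304, -2.132, 0.001]
force: [1.3, -0.5, 0.0]
width: 0.601
gripper_force: 0.0
```

jog_arm(
  motion=[
    [[0, 0, 0.02, 0, 0, 0, -0.2], [0, 0, 0.05, 0, 0, 0, -0.2], [0, 0, 0.08, 0, 0, 0, -0.2], [0, 0, 0.08, 0, 0, 0, -0.2], [0, 0, 0.08, 0, 0, 0, -0.2], [0, 0, 0.08, 0, 0, 0, -0.2]],
  ],
)

```text
clock: 63.98
position: [0.3911, -0.2905, 0.119]
ee_rot: [-2.311, -2.127, -0.0]
force: [0.3, -0.5, 0.6]
width: 0.605
gripper_force: 0.0
```

```bash
python3 - <<'E'
from plan import *
plan([[.3783,-.3388,-.010,88.05]])
print([(round(x["p"],2),x["pixel"]) for x in silhouettes("cover","side")[:3]] if get_image("side") is not None else 0)
E
```

```text
t 63.98 pos [ 0.3911 -0.2905  0.119 ] head 85.2 F [ 0.3 -0.5  0.6] w 55.7 gf 0.0 q [ 0.96  0.35 -0.54  1.95  0.22  0.9   0.22]
  move [-0.0492, -0.0088, 0.1289] [-0.0001, -0.0005, -0.049] rows>=3.3
[(0.8, [397.5, 157.1]), (0.44, [378.9, 208.0])]
```

jog_arm(
  motion=[
    [[-0.0492, -0.0088, 0, 0, 0, -0.049, -0.2], [-0.0492, -0.0088, 0, 0, 0, -0.049, -0.2], [-0.0492, -0.0088, 0, 0, 0, -0.049, -0.2], [-0.0492, -0.0088, 0, 0, 0, -0.049, -0.2], [-0.0492, -0.0088, 0, 0, 0, -0.049, -0.2], [-0.0492, -0.0088, 0, 0, 0, -0.049, -0.2]],
  ],
)

```text
clock: 64.58
position: [0.3785, -0.3384, 0.119]
ee_rot: [2.258, 2.183, 0.0]
force: [-0.3, -0.2, -0.1]
width: 0.599
gripper_force: 0.0
```

```bash
python3 plan.py '[[0.3783,-0.3388,-0.010,88.05]]'
```

```text
t 64.58 pos [ 0.3785 -0.3384  0.119 ] head 88.1 F [-0.3 -0.2 -0.1] w 55.1 gf 0.0 q [ 1.04  0.38 -0.53  1.91  0.24  0.92  0.36]
  move [-0.0004, -0.0003, 0.129] [0.0008, 0.0004, 0.0005] rows>=3.1
```

jog_arm(
  motion=[
    [[-0.0004, 0, 0.03, 0, 0, 0, -0.2], [-0.0004, 0, 0.065, 0, 0, 0, -0.2], [-0.0004, 0, 0.1, 0, 0, 0, -0.2], [-0.0004, 0, 0.12, 0, 0, 0, -0.2], [-0.0004, 0, 0.128, 0, 0, 0, -0.2], [-0.0004, 0, 0.128, 0, 0, 0, -0.2], [-0.0004, 0, 0.128, 0, 0, 0, -0.2]],
  ],
)

```text
clock: 65.17
position: [0.3787, -0.3393, -0.0088]
ee_rot: [2.258, 2.183, 0.0]
force: [0.0, -0.2, 0.9]
width: 0.597
gripper_force: 0.0
```

jog_arm(
  motion=[
    [[0, 0, 0, 0, 0, 0, 1], [0, 0, 0, 0, 0, 0, 1], [0, 0, 0, 0, 0, 0, 1], [0, 0, 0, 0, 0, 0, 1], [0, 0, 0, 0, 0, 0, 1], [0, 0, 0, 0, 0, 0, 1], [0, 0, 0, 0, 0, 0, 1], [0, 0, 0, 0, 0, 0, 1]],
  ],
  force=30,
)

```text
clock: 65.83
position: [0.3786, -0.3399, -0.009]
ee_rot: [2.259, 2.182, 0.0]
force: [-0.4, -0.2, 6.3]
width: 0.261
gripper_force: 30.0
```

```bash
python3 plan.py '[[0.379,-0.338,0.20,88.05],[0.4595,0.0112,0.20,69.3]]'
```

```text
t 65.83 pos [ 0.3786 -0.3399 -0.009 ] head 88.0 F [-0.4 -0.2  6.3] w 24.0 gf 30.0 q [ 0.95  0.55 -0.44  2.03  0.38  0.64  0.22]
  move [0.0018, 0.0006, -0.209] [0.0013, 0.0008, -0.0007] rows>=5.0
  move [0.3517, 0.0686, 0.0] [0.0, 0.0, 0.3272] rows>=8.6
```

jog_arm(
  motion=[
    [[0, 0, -0.02, 0, 0, 0, 1], [0, 0, -0.05, 0, 0, 0, 1], [0, 0, -0.09, 0, 0, 0, 1], [0, 0, -0.13, 0, 0, 0, 1], [0, 0, -0.165, 0, 0, 0, 1], [0, 0, -0.19, 0, 0, 0, 1], [0, 0, -0.209, 0, 0, 0, 1], [0, 0, -0.209, 0, 0, 0, 1]],
  ],
)

```text
clock: 66.5
position: [0.3793, -0.3405, 0.203]
ee_rot: [2.256, 2.179, 0.0]
force: [1.2, -0.5, -3.9]
width: 0.261
gripper_force: 30.0
```

jog_arm(
  motion=[
    [[0.02, 0.004, 0, 0, 0, 0.02, 1], [0.045, 0.0088, 0, 0, 0, 0.04, 1], [0.075, 0.0146, 0, 0, 0, 0.07, 1], [0.105, 0.0205, 0, 0, 0, 0.1, 1], [0.14, 0.0273, 0, 0, 0, 0.14, 1], [0.175, 0.0341, 0, 0, 0, 0.18, 1], [0.21, 0.041, 0, 0, 0, 0.22, 1], [0.24, 0.0468, 0, 0, 0, 0.25, 1], [0.265, 0.0517, 0, 0, 0, 0.28, 1], [0.29, 0.0566, 0, 0, 0, 0.3, 1]],
  ],
)

```text
clock: 67.33
position: [0.4434, -0.0501, 0.198]
ee_rot: [-2.56, -1.818, 0.003]
force: [0.3, -1.1, -3.5]
width: 0.254
gripper_force: 30.0
```

jog_arm(
  motion=[
    [[0, 0, 0, 0, 0, 0, 1], [0, 0, 0, 0, 0, 0, 1], [0, 0, 0, 0, 0, 0, 1], [0, 0, 0, 0, 0, 0, 1]],
  ],
)

```text
clock: 67.67
position: [0.4437, -0.0528, 0.1986]
ee_rot: [-2.561, -1.818, 0.002]
force: [0.4, 0.3, -2.7]
width: 0.259
gripper_force: 30.0
```

```bash
python3 plan.py '[[0.4593,0.0112,0.20,69.3],[0.4593,0.0112,0.128,69.3]]'
```

```text
t 67.67 pos [ 0.4437 -0.0528  0.1986] head 70.7 F [ 0.4  0.3 -2.7] w 23.8 gf 30.0 q [ 0.6   0.21 -0.7   1.92  0.15  1.06 -0.49]
  move [0.0656, -0.0064, -0.0014] [-0.0015, 0.0008, 0.0251] rows>=1.6
  move [0.0, 0.0, 0.072] [0.0, 0.0, 0.0] rows>=1.7
```

jog_arm(
  motion=[
    [[0.02, -0.002, 0, 0, 0, 0.01, 1], [0.045, -0.0045, 0, 0, 0, 0.02, 1], [0.0656, -0.0064, 0, 0, 0, 0.025, 1], [0.0656, -0.0064, 0, 0, 0, 0.025, 1], [0.0656, -0.0064, 0.02, 0, 0, 0.025, 1], [0.0656, -0.0064, 0.045, 0, 0, 0.025, 1], [0.0656, -0.0064, 0.06, 0, 0, 0.025, 1], [0.0656, -0.0064, 0.067, 0, 0, 0.025, 1], [0.0656, -0.0064, 0.067, 0, 0, 0.025, 1], [0.0656, -0.0064, 0.067, 0, 0, 0.025, 1]],
  ],
)

```text
clock: 68.5
position: [0.4601, 0.0118, 0.1326]
ee_rot: [-2.584, -1.787, 0.0]
force: [-0.5, -0.1, -2.4]
width: 0.259
gripper_force: 30.0
```

jog_arm(
  motion=[
    [[0, 0, 0, 0, 0, 0, 1], [0, 0, 0, 0, 0, 0, 1]],
  ],
)

```text
clock: 68.67
position: [0.4609, 0.0123, 0.1334]
ee_rot: [2.583, 1.787, 0.002]
force: [-0.4, -0.5, -2.7]
width: 0.256
gripper_force: 30.0
```

```bash
python3 - <<'E'
from plan import *
plan([[0.4593,0.0112,0.128,69.3]])
a=snap("side","k_side.png")[170:290,300:430,::-1]; b=snap("top","k_top.png")[225:345,275:405,::-1]
cv2.imwrite("pics/kc.png",cv2.resize(cv2.convertScaleAbs(np.hstack([a,b]),alpha=2),None,fx=3,fy=3,interpolation=cv2.INTER_CUBIC))
for k in range(4):
    t=np.radians(69.3+45+90*k); P=[.4593+.066*np.cos(t),.0112+.066*np.sin(t)]
    print(np.round((proj("side",P+[.147])-[300,170])*3),np.round((proj("side",P+[.126])-[300,170])*3),"top",np.round((proj("top",P+[.147])-[275,225])*3+[390,0]),np.round((proj("top",P+[.126])-[275,225])*3+[390,0]))
E
```

```text
t 68.67 pos [0.4609 0.0123 0.1334] head 69.4 F [-0.4 -0.5 -2.7] w 23.6 gf 30.0 q [ 0.43  0.31 -0.7   1.99  0.25  0.93 -0.76]
  move [-0.0016, -0.0011, 0.0054] [0.0018, -0.0006, 0.001] rows>=0.1
[259. 175.] [256. 193.] top [521. 206.] [521. 208.]
[299.  91.] [295. 110.] top [622. 243.] [620. 244.]
[186.  54.] [184.  73.] top [657. 143.] [655. 146.]
[141. 134.] [139. 153.] top [558. 106.] [557. 110.]
```

View pics/kc.png

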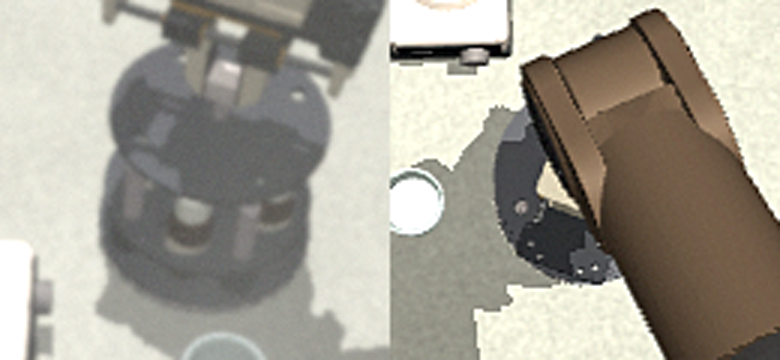

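jog_arm(
  motion=[
    [[-0.0012, -0.0009, 0.003, 0, 0, 0, 1], [-0.0012, -0.0009, 0.006, 0, 0, 0, 1], [-0.0012, -0.0009, 0.009, 0, 0, 0, 1], [-0.0012, -0.0009, 0.012, 0, 0, 0, 1], [-0.0012, -0.0009, 0.012, 0, 0, 0, 1]],
  ],
)

```text
clock: 69.18
position: [0.4583, 0.0115, 0.1197]
ee_rot: [-2.582, -1.788, 0.001]
force: [-0.4, -0.6, -3.4]
width: 0.255
gripper_force: 30.0
```

jog_arm(
  motion=[
    [[0, 0, 0.002, 0, 0, 0, 1], [0, 0, 0.004, 0, 0, 0, 1], [0, 0, 0.006, 0, 0, 0, 1], [0, 0, 0.006, 0, 0, 0, 1]],
  ],
)

```text
clock: 69.52
position: [0.4589, 0.0116, 0.1142]
ee_rot: [2.583, 1.788, 0.0]
force: [0.0, 0.2, -2.7]
width: 0.26
gripper_force: 30.0
```

jog_arm(
  motion=[
    [[0, 0, 0.002, 0, 0, 0, 1], [0, 0, 0.004, 0, 0, 0, 1], [0, 0, 0.004, 0, 0, 0, 1], [0, 0, 0.004, 0, 0, 0, 1]],
  ],
)

```text
clock: 69.85
position: [0.4592, 0.0113, 0.1103]
ee_rot: [2.583, 1.787, 0.001]
force: [2.9, -2.4, -6.0]
width: 0.26
gripper_force: 30.0
```

jog_arm(
  motion=[
    [[0, 0, 0.002, 0, 0, 0, 1], [0, 0, 0.0035, 0, 0, 0, 1], [0, 0, 0.0035, 0, 0, 0, 1], [0, 0, 0.0035, 0, 0, 0, 1]],
  ],
)

```text
clock: 70.18
position: [0.4591, 0.0113, 0.1069]
ee_rot: [2.583, 1.787, 0.001]
force: [4.6, -3.3, -3.7]
width: 0.256
gripper_force: 30.0
```

jog_arm(
  motion=[
    [[-0.0003, 0.0007, 0.0, 0, 0, 0, 1], [-0.0003, 0.0007, 0.001, 0, 0, 0, 1], [-0.0003, 0.0007, 0.002, 0, 0, 0, 1], [-0.0003, 0.0007, 0.002, 0, 0, 0, 1]],
  ],
)

```text
clock: 70.52
position: [0.4593, 0.0112, 0.1049]
ee_rot: [2.583, 1.789, -0.0]
force: [2.5, -3.0, -1.2]
width: 0.259
gripper_force: 30.0
```

jog_arm(
  motion=[
    [[0, 0, 0.001, 0, 0, 0, 1], [0, 0, 0.002, 0, 0, 0, 1], [0, 0, 0.002, 0, 0, 0, 1]],
  ],
)

```text
clock: 70.77
position: [0.4594, 0.0111, 0.1045]
ee_rot: [2.582, 1.788, -0.0]
force: [-7.5, -4.0, 24.8]
width: 0.263
gripper_force: 30.0
```

jog_arm(
  motion=[
    [[0, 0, -0.002, 0, 0, 0, 1], [0, 0, -0.002, 0, 0, 0, -0.2], [0, 0, -0.002, 0, 0, 0, -0.2], [0, 0, -0.002, 0, 0, 0, -0.2], [0, 0, -0.002, 0, 0, 0, -0.2], [0, 0, -0.002, 0, 0, 0, -0.2], [0, 0, -0.002, 0, 0, 0, -0.2], [0, 0, -0.03, 0, 0, 0, -0.2], [0, 0, -0.06, 0, 0, 0, -0.2], [0, 0, -0.1, 0, 0, 0, -0.2]],
  ],
)

```text
clock: 71.6
position: [0.4576, 0.011, 0.2024]
ee_rot: [-2.58, -1.787, 0.005]
force: [1.5, 0.3, 0.1]
width: 0.6
gripper_force: 0.0
```

jog_arm(
  motion=[
    [[-0.2, 0, -0.03, 0, 0, 0, -0.2], [-0.2, 0, -0.03, 0, 0, 0, -0.2], [-0.2, 0, -0.03, 0, 0, 0, -0.2], [-0.2, 0, -0.03, 0, 0, 0, -0.2], [-0.2, 0, -0.03, 0, 0, 0, -0.2], [-0.2, 0, -0.03, 0, 0, 0, -0.2], [-0.2, 0, -0.03, 0, 0, 0, -0.2], [-0.2, 0, -0.03, 0, 0, 0, -0.2]],
  ],
)

```text
clock: 72.27
position: [0.3891, -0.1755, 0.2328]
ee_rot: [-2.583, -1.788, -0.001]
force: [-0.5, -0.3, -0.8]
width: 0.602
gripper_force: 0.0
```

```bash
python3 - <<'E'
from plan import *
plan([])
for n in("top","side"):
    im=snap(n,"fin_%s.png"%n); r=silhouettes("cover",n)
    print(n,[(round(x["p"],2),x["pixel"],int(x["mask"].sum())) for x in r[:2]])
    g=im.min(2).astype(float)
    for z in (.165,.155):
        p=proj(n,[.4593,.0112,z]); b=np.round(p).astype(int)-8; w=np.clip(g[b[1]:b[1]+17,b[0]:b[0]+17]-(140 if n=="top" else 95),0,40)
        yy,xx=np.mgrid[0:17,0:17]; q=np.array([(w*xx).sum()/max(w.sum(),1)+b[0],(w*yy).sum()/max(w.sum(),1)+b[1]]); print("  block pred",np.round(p,1),"seen",np.round(q,1),atz(n,q,.165).round(4))
    # expected disc silhouette (underside .114-.120) vs mask
    a=np.linspace(0,6.28,60); P=np.array([proj(n,[.4593+.084*np.cos(t),.0112+.084*np.sin(t),.12]) for t in a])
    m=np.zeros(g.shape,np.uint8); cv2.fillConvexPoly(m,np.round(P).astype(int),1)
    if r: M=r[0]["mask"]; print("  IoU",(M&(m>0)).sum()/(M|(m>0)).sum())
    tips=[np.round(proj(n,[.4593+.066*np.cos(t),.0112+.066*np.sin(t),.125])).astype(int) for t in np.radians(69.3+45+90*np.arange(4))]
    print("  tips bright",[int(g[t[1]-1:t[1]+2,t[0]-1:t[0]+2].max()) for t in tips])
E
```

```text
t 72.27 pos [ 0.3891 -0.1755  0.2328] head 69.4 F [-0.5 -0.3 -0.8] w 55.4 gf 0.0 q [ 0.86  0.12 -0.6   1.91  0.07  1.13 -0.14]
top [(0.82, [339.4, 285.0], 3057), (0.35, [161.6, 305.6], 474)]
  block pred [341.9 282.3] seen [341.8 282.8] [0.4578 0.0114 0.165 ]
  block pred [341.7 282.7] seen [341.8 282.8] [0.4578 0.0114 0.165 ]
  IoU 0.9652448657187994
  tips bright [141, 79, 124, 128]
side [(0.6, [370.2, 215.8], 3088), (0.33, [368.0, 247.8], 896)]
  block pred [374.7 202.1] seen [374.1 202.7] [0.4605 0.0132 0.165 ]
  block pred [374.2 205.1] seen [374.1 202.7] [0.4605 0.0132 0.165 ]
  IoU 0.9367674275138803
  tips bright [84, 71, 86, 88]
```

```bash
python3 -c "
from cell import *
print(sign_off())"
```

```text
the job is handed in; nothing more can be done
None
```

The job is handed in after 72 s of robot time: the drilled plate is seated on the collars, all four bottles were held fully down on the mixer for at least 4 s in order and stand in the openings, and the cover is seated on top (by the forces and heights read while placing, and a last check of the cover in both camera views).

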